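# Clear the biscuit ends from the display stand with the scraper

### The job

Take the standing scraper from its cork mat and use it to wipe the three biscuit ends out from under the glass shelf and off the serving board, so that they all drop into the steel crumb tray along the board's front edge. Touch the biscuits with the scraper only, do not bump the glass shelf, and leave the cup, jar and bowl alone. Then stand the scraper upright on the middle of its mat again and let go.

Things in the scene. Friction and masses are not known exactly. Their poses are not given: they have to be found in the camera images.
- stand: fixed display stand on the counter: serving board, crumb tray and glass shelf on two rear posts (12 mm thick, at x +115, y +-169 mm). Origin on the counter, directly under the glass shelf's front edge, midway across; x points away from the crumb tray (roughly away from the robot), y to the left across the stand, z up.
- board (a point): midpoint of the front edge of the marble-topped serving board, on its flat level top, 60 mm above the counter; same axes as the stand. The top runs 190 mm back (x 0 to +190 mm from here) and y -180 to +180 mm. Along both sides stands a rim 8 mm thick and 18 mm high (inner faces at y +-172 mm); front and back edges are open. This point is at x -60 mm of the stand.
- tray (a point): centre of the floor of the steel crumb tray, fixed against the board's front edge; same axes as the stand. Open on top, inside 114 mm (x) x 348 mm (y), floor 4 mm above the counter, walls 36 mm above the counter. This point is at x -117 mm of the stand.
- shelf: clear glass shelf fixed over the rear of the board, axes as the stand: 8 mm thick, origin on its underside at the middle of its front edge, 300 mm over the counter, 240 mm over the board. Covers x 0 to +130, y -180 to +180 mm, so the hand must lean back towards the tray to work beneath it. Two buns 58 mm wide, 36 mm high are fixed on top at x +80, y +-150 mm.
- biscuit1: hard biscuit end, the one on the right (stand's -y side): a flat brown slab 56 x 32 x 14 mm (one end slightly narrower), 18 g, lying flat on the serving board, its origin between x -10 and +30 mm and within y +-97 mm of the stand. Origin at the centre of its underside, x along its length, z up. Rigid; it slides when pushed.
- biscuit2: hard biscuit end, the middle one: a flat brown slab 56 x 32 x 14 mm (one end slightly narrower), 18 g, lying flat on the serving board, its origin between x -10 and +30 mm and within y +-97 mm of the stand. Origin at the centre of its underside, x along its length, z up. Rigid; it slides when pushed.
- biscuit3: hard biscuit end, the one on the left (stand's +y side): a flat brown slab 56 x 32 x 14 mm (one end slightly narrower), 18 g, lying flat on the serving board, its origin between x -10 and +30 mm and within y +-97 mm of the stand. Origin at the centre of its underside, x along its length, z up. Rigid; it slides when pushed.
- scraper: scraper block, 126 mm tall, about 280 g, upright on the mat. Origin at the centre of its underside; z up the handle, y along its width, x through its thickness. White plastic foot 28 (x) x 150 (y) x 32 mm high with straight lower edges; above it, centred, a flat wooden handle 26 (x) x 64 mm (y), z 32 to 126 mm, best pinched across its 26 mm. Front and back are alike.
- mat: cork mat fixed on the counter, 140 mm (x) x 220 mm (y) x 4 mm thick. Origin at the centre of its underside, on the counter; z up.
- cup: loose terracotta cup with wooden sticks, 84 mm wide at the rim, 85 mm tall (sticks to 130 mm); origin at the centre of its underside. Bystander.
- jar: loose glass jar with wooden cap, 72 mm wide, 130 mm tall; origin at the centre of its underside. Bystander.
- bowl: loose wooden bowl, 120 mm wide at the rim, 55 mm tall; origin at the centre of its underside. Bystander.

How it is judged:
On the way, in this order (a step that is already met when the one before it is completed fails the run):
1. the scraper is lifted off its mat (z of scraper in the frame of mat above 0.045 m), for 0.1 s.
2. all three biscuit ends are in the crumb tray (x of biscuit1 in the frame of stand between -0.185 and -0.055 m and z of each of biscuit1, biscuit2, biscuit3 in the frame of stand below 0.055 m and y of biscuit1 in the frame of stand between -0.185 and 0.185 m and x of biscuit2 in the frame of stand between -0.185 and -0.055 m and y of biscuit2 in the frame of stand between -0.185 and 0.185 m and x of biscuit3 in the frame of stand between -0.185 and -0.055 m and y of biscuit3 in the frame of stand between -0.185 and 0.185 m), for 0.2 s.
At the end, for the whole second after the job is handed in: All three biscuit ends rest in the crumb tray (origins inside the tray's outline, lower than 55 mm over the counter), and the scraper stands at rest on the mat, upright within 0.1 rad, its underside less than 10 mm above the counter and its origin within 50 mm of the mat's centre (all of step 2 and horizontal distance between scraper and mat below 0.05 m and angle between scraper's own z axis and vertical below 0.1 rad and z of scraper in the frame of mat below 0.01 m and linear speed of each of scraper, biscuit1, biscuit2, biscuit3 below 0.02 m/s); the robot touches nothing.
It fails at once if a biscuit end is touched by the robot instead of the scraper (over 0.5 N) (contact force between any of the fingers, the arm and biscuit1 above 0.5 N or contact force between any of the fingers, the arm and biscuit2 above 0.5 N or contact force between any of the fingers, the arm and biscuit3 above 0.5 N).
It fails at once if the glass shelf is bumped (over 6 N) (contact force between shelf and anything else above 6 N).
It fails at once if the terracotta cup is moved over 30 mm (distance of cup from where it was at the start of the episode above 0.03 m).
It fails at once if the glass jar is moved over 30 mm (distance of jar from where it was at the start of the episode above 0.03 m).
It fails at once if the wooden bowl is moved over 30 mm (distance of bowl from where it was at the start of the episode above 0.03 m).
It also fails if it takes over 64 s, if anything falls off the work surface, if the arm or the gripper's body presses on something with over 40 N, if the wrist force passes 120 N, or if a joint passes its speed limit or range.

### The arm

A 6-joint arm with a two-finger parallel gripper is mounted at the origin on the work surface. World frame = base frame: x ahead of the robot, y to its left, z up, the work surface at z = 0. Lengths are in m, angles in rad, forces in N, time in s.
With the tool pointing down it reaches from about 0.375 to 0.9 m from the base axis. Payload 3.1 kg.
Tool frame: the origin (TCP) lies at the very end of the fingers, on their centre line; the grasp point (between the pads) lies 19 mm behind it; z points along the fingers, y is the direction in which the jaws open and shut (so a half turn about z gives the same grasp; the last joint's range is limited). The gripper opens to 85 mm and grips with 20 to 120 N. Pads are 22 mm wide; open, the fingers measure 114 mm over their backs; the gripper's body (76 mm by 85 mm) begins 54 mm behind the grasp point. The pads swing forward as they close: fully open they stand 13 mm farther back than shut.
Start: joints at [-1.371, 0.527, 1.433, -0, 1.181, -0.178], TCP at [0.231, -0.581, 0.2] pointing down, gripper open.
Joint ranges: [-3.08, 3.08], [-0.75, 2.2], [0.22, 2.44], [-1.43, 4.57], [0, 2.65], [-2.85, 2.85]. Speed limits (rad/s): [2.79, 2.79, 3.14, 3.14, 3.14, 3.14].

### API

Orientations are given as a unit quaternion [x, y, z, w].
In Python, from station import * gives the robot as it stands.
- The arm moves only by the tool jog_arm, never from a script. Its argument "motion" is a list of rows, each a list of 5 numbers: the shift along the world's x, y, z in cm, then the turn about the world's z in degrees, then the closure in counts, from 0 (fully open) to 255 (shut). In form: [[tx, ty, tz, yaw, jaw], ...]. A call has 1 to 10 rows; each row shifts and turns the pose as measured when the row begins; what a row does not reach is not made up. A row lasts 1/12 s, in which the tool goes at most 41.7 mm and 7.16 degrees, less where a joint would pass 70% of its speed; a pose out of reach is approached as far as the arm can. A call with a gripper value outside its range is refused whole. The fingers move at their own pace and stop on an object; "squeeze" is the grip in N (left out, the last holds). Time passes only in rows, so rows that do not move let the fingers close. It gives the time, the measured TCP pose, the force and the opening at its end, in the units of the state.
- sense(): the state, without advancing time (a new reading comes with each control period).
- snapshot(name): name is "scene" or "top" or "wrist"; returns a dict with "img" (480x640x3 uint8, red, green, blue), "depth" (480x640 float32, m along the optical axis (not along the pixel's ray), 0 where there is no reading), "intrinsics" (3x3 intrinsics, pixels), "dist_coeffs" ([k1, k2, p1, p2, k3] as OpenCV has them; the pictures are not rectified), "eye" and "attitude" of the camera in the world. Camera axes: x right, y down, z forward; pixel columns grow to the right and rows downward; lengths in m; the calibration is good to about 2 mm. A picture is of the moment at which its call begins.
- sign_off(): hands the job in, once; it reports no verdict.
The state is a dict: "t": time; "q": joint angles; "qd": joint speeds; "tau": joint torques, N m; "tcp_pos": TCP position; "tool_rot": TCP orientation; "force": force on the tool from outside, world axes, zero at the start; "ft_torque": the same for the moment, N m; "finger_gap": opening from 0.0 (shut) to 1.0 (fully open).
Only numpy, scipy, OpenCV 4.12 (cv2) and the standard library are available. Lean on these libraries where they do the work, as an engineer would, in place of code of your own. Each camera call takes 0.05 s, during which the arm holds its last target.

## Working session

There is one attempt and no reset: what is moved stays moved. The work goes in short steps, Python scripts to look and compute and a tool call to move; the robot and the scene stay as the last step left them, time stands still between calls to the robot, and variables do not carry over. Pictures are saved under pics/ and viewed, and the job is handed in when it is done.

Besides the shell and the picture viewer there is one more tool, called after "Call:" as name([rows], argument=value, ...), one row to a line, values as JSON. jog_arm: Moves the arm, as the interface text tells. Its arguments: {"type":"object","properties":{"motion":{"type":"array","items":{"type":"array","items":{"type":"number"}}},"squeeze":{"type":"number"}},"required":["motion"]}

```bash
mkdir -p pics; ls
cat > h.py <<'E'
from station import *
import numpy as np, cv2
from scipy.spatial.transform import Rotation as R
def Rm(s):
    a=np.array(s['attitude'],float)
    return R.from_quat(a).as_matrix() if a.size==4 else a.reshape(3,3)
def save(n,f):
    s=snapshot(n); cv2.imwrite('pics/'+f,s['img'][:,:,::-1]); np.savez(f'pics/{f}.npz',**{k:np.array(v) for k,v in s.items()}); return s
def load(f): return dict(np.load(f'pics/{f}.npz'))
def ray(s,uv):
    p=cv2.undistortPoints(np.array(uv,float).reshape(-1,1,2),np.array(s['intrinsics']),np.array(s['dist_coeffs'])).reshape(-1,2)
    return np.c_[p,np.ones(len(p))]@Rm(s).T
def plane(s,uv,z):
    d=ray(s,uv); e=np.array(s['eye']); return e+d*((z-e[2])/d[:,2])[:,None]
def cloud(s):
    h,w=s['depth'].shape; u,v=np.meshgrid(np.arange(w),np.arange(h))
    d=ray(s,np.stack([u,v],-1).reshape(-1,2)); P=np.array(s['eye'])+d*s['depth'].reshape(-1,1)
    # note d has unit z in the camera frame
    P[s['depth'].ravel()<=0]=np.nan
    return P.reshape(h,w,3)
E
python3 - <<'E'
from h import *
print(sense())
for n in ['scene','top','wrist']:
    s=save(n,n+'0.png'); print(n,s['eye'],s['attitude'],s['intrinsics'],s['dist_coeffs'])
E
```

```text
pics
{'t': 0.0, 'q': array([-1.37145788e+00,  5.28500409e-01,  1.43391326e+00, -1.29191981e-05,
        1.18143216e+00, -1.78513152e-01]), 'qd': array([-7.97668967e-05,  1.12178341e-03,  1.10232652e-03, -5.61788187e-06,
       -1.37859563e-03,  3.68127294e-04]), 'tau': array([ 7.71147261e-04, -4.42341328e+01, -1.78023344e+01, -2.12710752e-04,
        8.49362084e-03,  5.07472731e-07]), 'tcp_pos': array([ 0.23043205, -0.58010496,  0.1986092 ]), 'tool_rot': array([ 9.82205456e-01,  1.87806211e-01, -1.77035372e-05, -1.12646239e-03]), 'force': array([ 0.00473161, -0.32165774, -0.42516515]), 'ft_torque': array([-0.0441148 , -0.02592368,  0.01789141]), 'finger_gap': 1.0006629380397043}
scene [0.56781171 0.5173255  1.16364312] [-0.00768212  0.96485073 -0.26267179 -0.00275479] [[482.94134817   0.         316.45965044]
 [  0.         482.94134817 238.96414812]
 [  0.           0.           1.        ]] [9.60804693e-05 0.00000000e+00 0.00000000e+00 0.00000000e+00
 0.00000000e+00]
top [ 0.25134879 -0.08838403  1.48374279] [ 0.73003682 -0.67296544  0.08096165 -0.08722942] [[550.90467229   0.         323.86452702]
 [  0.         550.90467229 246.95640228]
 [  0.           0.           1.        ]] [-0.06624534  0.          0.          0.          0.        ]
wrist [ 0.29487902 -0.5556499   0.37305739] [ 0.81969222 -0.55572824 -0.0788668   0.11424016] [[372.79210854   0.         316.26707416]
 [  0.         372.79210854 240.11203717]
 [  0.           0.           1.        ]] [-0.07853647  0.          0.          0.          0.        ]
```

View pics/scene0.png

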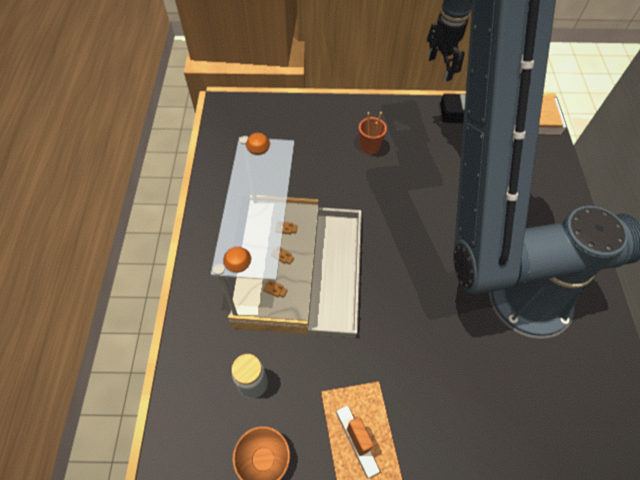

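View pics/top0.png

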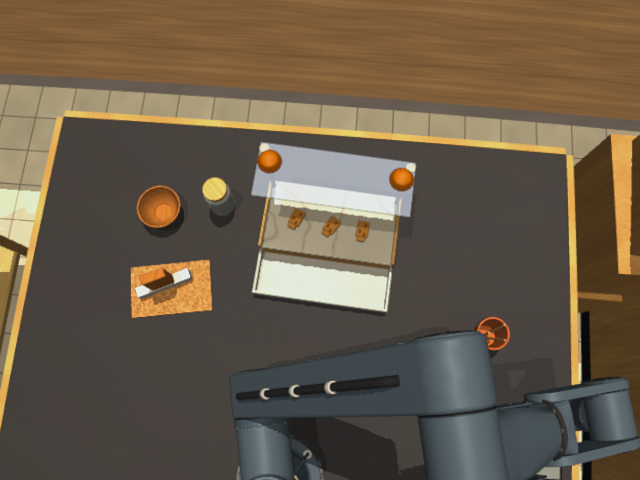

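View pics/wrist0.png

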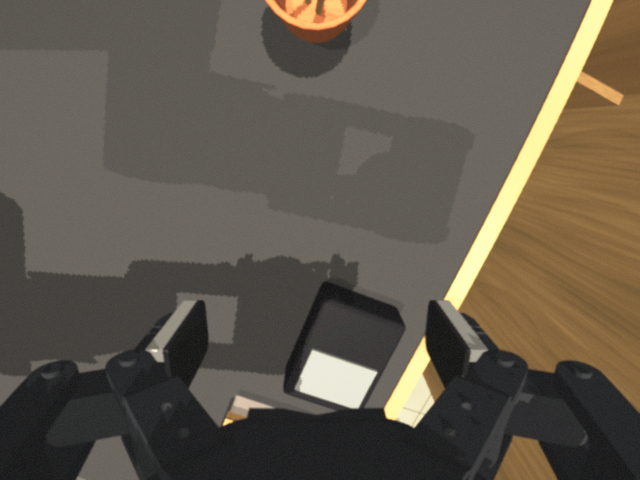

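The scene shows the shelf front edge around px (295,140)–(277,277) in the scene view, and the biscuits at about (288,228), (286,257) and (274,289). The scraper stands at (358,440) on its mat. The jog can't tilt the hand, so the blade may have to reach under the shelf endwise. Next I'll measure everything.

Run:
```python
from h import *
for n in ['scene','top']:
    s=load(n+'0.png'); P=cloud(s); 
    if n=='scene': pts={'board':(305,260),'tray':(340,265),'bis1':(288,228),'bis2':(286,257),'bis3':(276,290),'handle':(360,430),'mat':(340,400),'counter':(300,400),'shelf':(265,200),'jar':(248,362),'bowl':(262,455),'cup':(372,130),'trayrim':(360,270)}
    else: pts={'board':(310,240),'tray':(320,280),'bis':(296,218),'b2':(331,227),'b1':(363,231),'handle':(152,278),'mat':(190,300),'counter':(230,330),'shelf':(330,180)}
    for k,(u,v) in pts.items(): print(n,k,P[v,u].round(4))
    big=cv2.resize(s['img'][120:345,200:400] if n=='scene' else s['img'][130:320,240:430],None,fx=3,fy=3,interpolation=cv2.INTER_CUBIC)
    cv2.imwrite(f'pics/crop_{n}.png',big[:,:,::-1])
```

```text
scene board [ 0.595  -0.069   0.0584]
scene tray [ 0.5013 -0.0849  0.0027]
scene bis1 [ 0.642  -0.1546  0.076 ]
scene bis2 [ 0.6435 -0.0692  0.0726]
scene bis3 [0.6637 0.0251 0.0761]
scene handle [0.4726 0.3547 0.1313]
scene mat [0.5056 0.2701 0.0064]
scene counter [0.5987 0.2703 0.0007]
scene shelf [ 0.679  -0.0827  0.3058]
scene jar [0.7098 0.2199 0.1295]
scene bowl [0.6785 0.3899 0.0054]
scene cup [ 0.3981 -0.5419  0.0386]
scene trayrim [ 0.4473 -0.0729 -0.0014]
top board [ 0.6107 -0.0234  0.0675]
top tray [ 5.176e-01 -5.730e-02  4.000e-04]
top bis [0.6681 0.0193 0.0681]
top b2 [ 0.6476 -0.0762  0.0795]
top b1 [ 0.6451 -0.1617  0.0738]
top handle [0.4645 0.3607 0.1303]
top mat [0.4327 0.2889 0.0066]
top counter [0.3621 0.1719 0.001 ]
top shelf [ 0.6928 -0.0673  0.309 ]
```

Run:
```python
from h import *
s=load('scene0.png'); P=cloud(s)
# height classes
z=P[:,:,2]
def fit(mask,name):
    n,l,st,c=cv2.connectedComponentsWithStats(mask.astype(np.uint8))
    for i in range(1,n):
        if st[i,4]>150:
            p=P[l==i]; r=cv2.minAreaRect(p[:,:2].astype(np.float32)*1000); print(name,st[i,:5],p.mean(0).round(4),'rect',np.round(r[0],1),np.round(r[1],1),round(r[2],1))
fit((z>.294)&(z<.316),'shelf'); fit((z>.054)&(z<.066),'board'); fit((z>-.002)&(z<.0085)&(P[:,:,0]<.7)&(s['img'].min(2)>120),'trayfloor')
hsv=cv2.cvtColor(s['img'],cv2.COLOR_RGB2HSV)
fit((z>.1)&(z<.14),'h126ish'); fit((z>.03)&(z<.042),'z36')
```

```text
shelf [  0   0  15  27 170] [ 1.4589 -0.7247  0.304 ] rect [1459.2 -723.1] [  8.  120.6] 1.4
shelf [427  33  26  35 173] [ 0.2454 -0.592   0.3052] rect [ 239.8 -590.1] [ 29.  130.8] 21.0
shelf [ 211  136   83  144 7617] [ 0.6971 -0.063   0.3078] rect [698.9 -78.3] [362.5 130.8] 86.5
shelf [ 456  220  157   67 1589] [0.1499 0.0665 0.3058] rect [134.4  68.6] [129.8 322.3] 76.0
shelf [614 240  26  20 234] [-0.0735  0.0289  0.3047] rect [-67.6  32.3] [71.3 20.2] 25.5
board [  0   0  82 189 553] [ 1.4591 -0.6676  0.0598] rect [1459.1 -717.5] [ 11.8 869.7] 0.2
board [297   4  83   7 251] [ 0.5028 -1.1265  0.0603] rect [  500.  -1127.7] [303.4  25.6] 0.0
board [381   6  60   6 178] [ 0.2298 -1.1263  0.0605] rect [  231.8 -1128.4] [ 20.1 219.9] 89.7
board [181  24  66   9 185] [ 0.9461 -0.9953  0.0597] rect [ 944.3 -995.3] [ 18.9 232.3] 85.5
board [ 233  201   86  119 4847] [ 0.6441 -0.0378  0.0599] rect [668.8 -83.1] [345.9 190.4] 86.5
trayfloor [ 314  216   44  114 3798] [ 0.5075 -0.0619  0.0038] rect [506.8 -73.4] [337.6  98.2] 85.5
h126ish [   0    0   71  159 1604] [ 1.459  -0.6799  0.1
[... 250 characters left out ...]
  32  34 851] [0.7108 0.2367 0.1254] rect [711.5 234.8] [65.  65.6] 74.1
h126ish [348 416  26  36 494] [0.4716 0.361  0.1276] rect [470.8 359.2] [26.2 64.1] 26.4
z36 [  0   0  86 207 619] [ 1.459  -0.6428  0.0359] rect [1459.1 -709.3] [ 12.8 943.8] 0.1
z36 [297  10 142   8 397] [ 0.3878 -1.1269  0.0361] rect [  388.8 -1127.1] [526.9  22.3] 0.0
z36 [183  30 104  12 290] [ 0.8729 -0.9896  0.0358] rect [ 873.2 -989.4] [ 16.9 375.5] 85.9
z36 [231 207 130 127 699] [ 0.5246 -0.0189  0.0355] rect [607.8 -73.7] [365.3 307.5] 86.4
z36 [337 405  42  72 548] [0.4694 0.3656 0.0358] rect [471.  359.1] [ 28.  149.9] 26.2
z36 [237 430  50  50 310] [0.6837 0.3847 0.0356] rect [676.3 391.7] [104.5  96. ] 0.8
```

```bash
cat >> h.py <<'E'
O=np.array([.634,-.0785]); YAW=np.radians(-3.5)
XD=np.array([np.cos(YAW),np.sin(YAW)]); YD=np.array([-XD[1],XD[0]])
def st(p):
    p=np.atleast_2d(p)[:,:2]-O; return np.c_[p@XD,p@YD]*1000
def w(x,y): return O+(x*XD+y*YD)/1000
E
python3 - <<'E'
from h import *
for n in ['scene','top']:
    s=load(n+'0.png'); P=cloud(s); z=P[:,:,2]; hsv=cv2.cvtColor(s['img'],cv2.COLOR_RGB2HSV)
    S=np.full(P.shape[:2]+(2,),np.nan); S[:]=st(P.reshape(-1,3)).reshape(S.shape)
    m=(z>.294)&(z<.316)&(abs(S[...,0]-65)<90)&(abs(S[...,1])<210)
    p=S[m]; 
    for a in range(-150,151,60):
        q=p[abs(p[:,1]-a)<10]; print(n,'shelf y',a,'x',np.percentile(q[:,0],[1,99]).round(1))
    for a in range(20,121,40):
        q=p[abs(p[:,0]-a)<10]; print(n,'shelf x',a,'y',np.percentile(q[:,1],[1,99]).round(1))
    m=(z>.056)&(z<.064)&(abs(S[...,0])<140)&(abs(S[...,1])<200); p=S[m]
    for a in range(-120,121,60):
        q=p[abs(p[:,1]-a)<10]; print(n,'board y',a,'x',np.percentile(q[:,0],[1,99]).round(1))
    for a in (-50,-40,-30):
        q=p[abs(p[:,0]-a)<10]; print(n,'board x',a,'y',np.percentile(q[:,1],[1,99]).round(1))
    # biscuits: colour mask, rays on plane z=.074 (top)
    h,sa,v=hsv[...,0].astype(int),hsv[...,1].astype(int),hsv[...,2].astype(int)
    g=plane(s,np.stack(np.meshgrid(np.arange(640),np.arange(480)),-1).reshape(-1,2),.074); G=st(g).reshape(480,640,2)
    m=(h<20)&(sa>110)&(abs(G[...,0]-10)<65)&(abs(G[...,1])<140)&(z<.1)
    k,l,stt,c=cv2.connectedComponentsWithStats(cv2.morphologyEx(m.astype(np.uint8),cv2.MORPH_CLOSE,np.ones((3,3))))
    for i in range(1,k):
        if stt[i,4]>40:
            p=G[l==i]; r=cv2.minAreaRect(p.astype(np.float32)); print(n,'bis',c[i].round(),stt[i,4],np.round(r[0],1),np.round(r[1],1),round(r[2],1),'x',p[:,0].min().round(),p[:,0].max().round(),'y',p[:,1].min().round(),p[:,1].max().round())
    m=(h>8)&(h<28)&(sa>90)&(z<.02)&(P[...,0]<.65)&(P[...,1]>.15)
    k,l,stt,c=cv2.connectedComponentsWithStats(m.astype(np.uint8)); i=1+np.argmax(stt[1:,4]); r=cv2.minAreaRect(P[l==i][:,:2].astype(np.float32)*1000); print('mat',r)
s=load('scene0.png');P=cloud(s).reshape(-1,3); t=np.array(sense()['tcp_pos'])
xd=np.array([.93,.369]);
Q=P-t; r=np.c_[Q[:,:2]@xd,Q[:,:2]@np.array([-xd[1],xd[0]]),Q[:,2]]
for a in range(-20,600,20):
    q=r[(abs(r[:,2]*1000-a)<10)&(np.hypot(r[:,0],r[:,1])<.16)]*1000
    if len(q)>5: print(a,len(q),q[:,0].min().round(),q[:,0].max().round(),q[:,1].min().round(),q[:,1].max().round())
E
```

```text
scene shelf y -150 x [  0.  128.7]
scene shelf y -90 x [  0.6 127.9]
scene shelf y -30 x [  0.5 128.5]
scene shelf y 30 x [  0.2 127.9]
scene shelf y 90 x [  0.4 127.8]
scene shelf y 150 x [1.000e-01 1.286e+02]
scene shelf x 20 y [-172.8  183.1]
scene shelf x 60 y [-164.6  183.1]
scene shelf x 100 y [-136.   182.9]
scene board y -120 x [-58.8  27.3]
scene board y -60 x [-58.5  27.2]
scene board y 0 x [-59.9  -2.4]
scene board y 60 x [-59.5  74.3]
scene board y 120 x [-58.9 128. ]
scene board x -50 y [-168.2  182.7]
scene board x -40 y [-168.5  182.4]
scene board x -30 y [-167.6  176.8]
scene bis [289. 228.] 135 [  8.9 -78.6] [34.5 34.3] 4.6 x -9.0 26.0 y -95.0 -61.0
scene bis [285. 256.] 144 [12.  9.] [32.5 42.6] 65.2 x -9.0 26.0 y -15.0 27.0
scene bis [275. 289.] 255 [ 26.3 101.2] [33.1 54.7] 71.1 x -1.0 56.0 y 78.0 120.0
mat ((461.954345703125, 339.7477722167969), (143.63687133789062, 215.81790161132812), 10.67823314666748)
top shelf y -150 x [ -2.6 126. ]
top shelf y -90 x [-1.000e-01  1.259e+02]
top shelf y -30 x [ -0.2 126.4]
top shelf y 30 x [ -0.3 125.6]
top shelf y 90 x [1.00
[... 434 characters left out ...]
 23.8 100.7] [32.6 55.2] 70.7 x -5.0 54.0 y 77.0 119.0
top bis [330. 226.] 228 [15.9  5.9] [32.4 55.6] 60.3 x -11.0 46.0 y -19.0 25.0
top bis [362. 230.] 224 [ 16.2 -79.2] [31.2 56.7] 86.2 x -12.0 45.0 y -96.0 -64.0
mat ((461.3360595703125, 348.9826354980469), (145.1776885986328, 224.53750610351562), 10.68833065032959)
40 18 -12.0 12.0 -49.0 48.0
60 94 -13.0 14.0 -58.0 58.0
80 89 -12.0 16.0 -68.0 67.0
100 207 -11.0 19.0 -78.0 76.0
120 220 -12.0 21.0 -75.0 73.0
140 265 -12.0 23.0 -71.0 71.0
160 128 -25.0 41.0 -24.0 64.0
180 210 -28.0 41.0 -22.0 40.0
200 272 -32.0 42.0 -32.0 38.0
220 202 -25.0 39.0 -22.0 37.0
240 232 -27.0 38.0 -27.0 36.0
260 184 -22.0 36.0 -14.0 34.0
280 15 5.0 28.0 22.0 33.0
```

View pics/crop_scene.png

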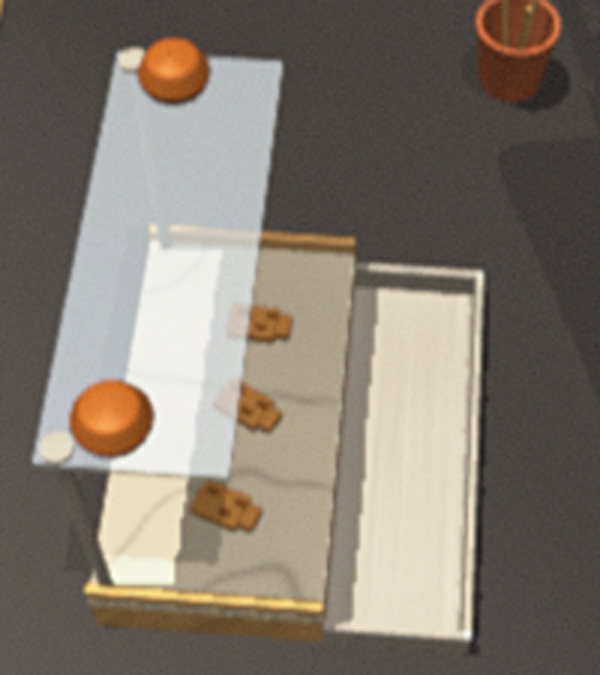

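View pics/crop_top.png

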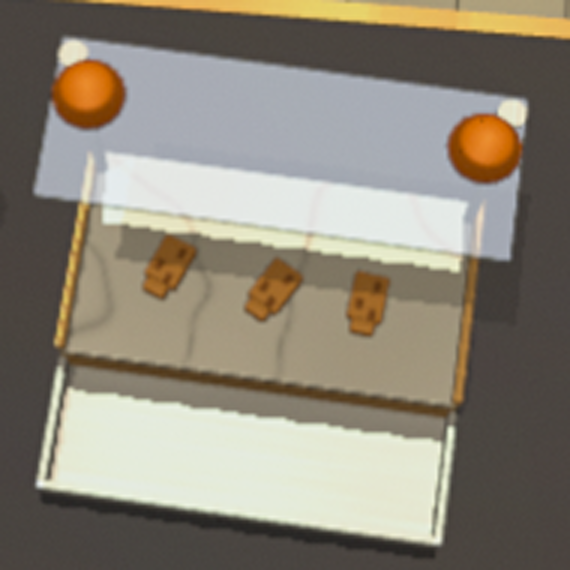

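Both views agree on everything that matters:
- **Stand:** origin about (0.634, −0.078), yaw −3.5°.
- **Biscuits (mm, stand frame):** B1 (16, −79), B2 (16, 6), B3 (24, 101), all roughly 56×32.
- **Scraper:** (0.471, 0.359), with its long axis at 116.4°.

The hand stays vertical, so I'll pinch the handle off-centre. The foot then reaches about 96 mm ahead of the hand, under the shelf. The hand itself stays at x ≤ −48, and I'll wipe by rotating the yaw.

Call:
jog_arm([
  [1.4,3.5,0.8,6.5,0],
  [1.4,3.5,0.8,6.5,0],
  [1.4,3.5,0.8,6.5,0],
  [1.4,3.5,0.8,6.5,0],
  [1.4,3.5,0.8,6.5,0],
  [1.4,3.5,0.8,6.5,0],
  [1.4,3.5,0.5,6.5,0],
  [1.4,3.5,0,6.5,0],
  [1.4,3.5,0,6.5,0],
  [1.4,3.5,0,6.5,0],
])

```text
t: 0.98
tcp_pos: [0.3693, -0.2227, 0.2498]
tool_rot: [0.714, 0.7, -0.001, 0.0]
force: [0.7, 0.4, 0.7]
finger_gap: 0.998
```

Call:
jog_arm([
  [1.8,3.6,0,4,0],
  [1.8,3.6,0,4,0],
  [1.8,3.6,0,4,0],
  [1.0,3.7,0,4,0],
  [0.8,3.7,0,4,0],
  [0.6,3.7,0,4,0],
  [0.4,3.7,0,3,0],
  [0.2,3.7,0,0,0],
  [0,3.7,0,0,0],
  [0,3.7,0,0,0],
])

```text
t: 1.82
tcp_pos: [0.4559, 0.1629, 0.2501]
tool_rot: [0.519, 0.855, 0.0, 0.002]
force: [1.3, -0.5, -0.5]
finger_gap: 0.999
```

Call:
jog_arm([
  [0,3.8,0,0,0],
  [0,3.8,0,0,0],
  [0,3.8,0,0,0],
  [0,3.8,0,0,0],
  [0,3.8,0,0,0],
  [0,3.4,0,0,0],
  [0,0,0,0,0],
])

```text
t: 2.4
tcp_pos: [0.4514, 0.4051, 0.2485]
tool_rot: [0.516, 0.857, 0.001, 0.002]
force: [-0.1, 0.4, 0.1]
finger_gap: 1.0
```

```bash
cat >> h.py <<'E'
def pose():
    s=sense(); Rr=R.from_quat(s['tool_rot']).as_matrix()
    return np.array(s['tcp_pos']),np.degrees(np.arctan2(Rr[1,0],Rr[0,0])),np.degrees(np.arccos(-Rr[2,2]))
def show():
    s=sense(); p,y,t=pose(); print('t',round(s['t'],2),'tcp',p.round(4),'yaw',y.round(2),'tilt',t.round(2),'stand',st(p).round(1),'q6',np.degrees(s['q'][5]).round(1),'gap',round(s['finger_gap'],3),'F',np.round(s['force'],1))
E
python3 - <<'E'
from h import *
show(); save('wrist','w1.png'); s=save('top','t1.png')
E
```

```text
t 2.4 tcp [0.4514 0.4051 0.2485] yaw 117.88 tilt 0.22 stand [[-211.8  471.5]] q6 3.6 gap 1.0 F [-0.1  0.4  0.1]
```

View pics/w1.png

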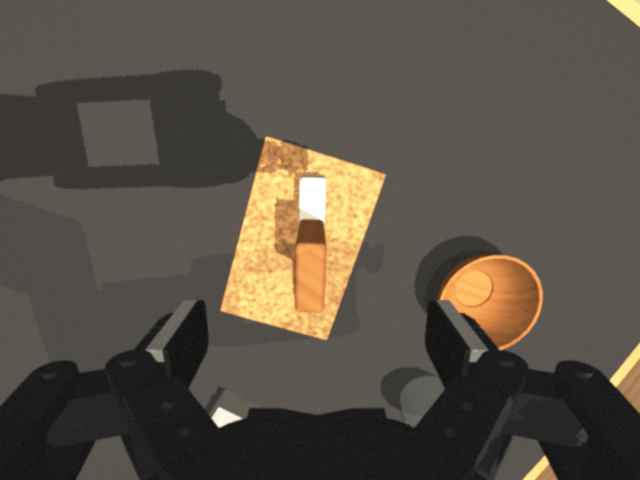

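The wrist picture shows the handle top at about (311,265), with the foot above it at (313,195). The bowl at (495,300) is well clear. I'll refine the handle pose from this view.

Run:
```python
from h import *
for f in ['w1.png','scene0.png','top0.png']:
    s=load(f);P=cloud(s); z=P[...,2]
    near=np.hypot(P[...,0]-.46,P[...,1]-.36)<.15
    for n,a,b in (('handle',.122,.138),('foot',.03,.042)):
        m=(z>a)&(z<b)&near; k,l,t,c=cv2.connectedComponentsWithStats(m.astype(np.uint8)); i=1+np.argmax(t[1:,4])
        print(f,n,t[i,4],P[l==i][:,2].mean().round(4),[np.round(v,1) for v in cv2.minAreaRect(P[l==i][:,:2].astype(np.float32)*1000)])
    m=(z>.001)&(z<.012)&near&(s['img'][...,0]>s['img'][...,2].astype(int)+40)
    print('mat',[np.round(v,1) for v in cv2.minAreaRect(P[m][:,:2].astype(np.float32)*1000)])
```

```text
w1.png handle 2129 0.1294 [array([469.1, 359.7]), array([26. , 62.8]), np.float64(26.5)]
w1.png foot 1153 0.0359 [array([447.4, 403.9]), array([28. , 50.4]), np.float64(26.2)]
mat [array([460.3, 343.4]), array([142.2, 222.5]), np.float64(10.5)]
scene0.png handle 441 0.1295 [array([470.7, 359.1]), array([26.1, 64.1]), np.float64(26.6)]
scene0.png foot 548 0.0358 [array([471. , 359.1]), array([ 28. , 149.9]), np.float64(26.2)]
mat [array([462.1, 340.7]), array([142.8, 214.2]), np.float64(10.8)]
top0.png handle 260 0.1301 [array([470.8, 361.3]), array([28.8, 62.9]), np.float64(30.3)]
top0.png foot 336 0.0366 [array([470.3, 362. ]), array([ 30.1, 150.6]), np.float64(26.6)]
mat [array([461.1, 348. ]), array([142.8, 222.7]), np.float64(10.6)]
```

Call:
jog_arm([
  [0.5,-1.3,-2,-1.0,0],
  [0.5,-1.3,-3,-0.5,0],
  [0,0,-3,0,0],
  [0,0,-3,0,0],
  [0,0,-2,0,0],
  [0,0,0,0,0],
])

```text
t: 3.0
tcp_pos: [0.4623, 0.3641, 0.1169]
tool_rot: [0.531, 0.847, -0.001, 0.004]
force: [-0.2, -0.1, -0.4]
finger_gap: 0.997
```

Run:
```python
from h import *
show()
```

```text
t 3.0 tcp [0.4623 0.3641 0.1169] yaw 115.85 tilt 0.5 stand [[-198.4  431.3]] q6 2.1 gap 0.997 F [-0.2 -0.1 -0.4]
```

Call:
jog_arm([
  [-0.1,0.7,-1.5,0.5,0],
  [0,0.7,-1.5,0,0],
  [0,0,-1.3,0,0],
  [0,0,0,0,0],
  [0,0,0,0,0],
])

```text
t: 3.42
tcp_pos: [0.4638, 0.3735, 0.0751]
tool_rot: [0.53, 0.848, -0.001, 0.005]
force: [0.1, -0.5, 0.8]
finger_gap: 1.002
```

Run:
```python
from h import *
show()
```

```text
t 3.42 tcp [0.4638 0.3735 0.0751] yaw 115.94 tilt 0.6 stand [[-197.5  440.8]] q6 3.0 gap 1.002 F [ 0.1 -0.5  0.8]
```

Call:
jog_arm([
  [-0.3,0.6,-0.7,0.5,0],
  [0,0,-0.3,0,0],
  [0,0,0,0,0],
])

```text
t: 3.67
tcp_pos: [0.4626, 0.3805, 0.0673]
tool_rot: [0.527, 0.85, 0.001, 0.006]
force: [-0.5, -0.4, 0.4]
finger_gap: 1.002
```

Run:
```python
from h import *
show()
```

```text
t 3.67 tcp [0.4626 0.3805 0.0673] yaw 116.43 tilt 0.74 stand [[-199.1  447.7]] q6 3.2 gap 1.002 F [-0.5 -0.4  0.4]
```

Call:
jog_arm([
  [-0.2,-0.1,0,0,120],
  [0,0,0,0,255],
  [0,0,0,0,255],
  [0,0,0,0,255],
  [0,0,0,0,255],
  [0,0,0,0,255],
  [0,0,0,0,255],
], squeeze=90)

```text
t: 4.25
tcp_pos: [0.4607, 0.3803, 0.0694]
tool_rot: [0.526, 0.85, 0.002, 0.007]
force: [-0.4, 0.5, -1.1]
finger_gap: 0.292
```

Run:
```python
from h import *
show()
```

```text
t 4.25 tcp [0.4607 0.3803 0.0694] yaw 116.47 tilt 0.84 stand [[-201.   447.3]] q6 3.2 gap 0.292 F [-0.4  0.5 -1.1]
```

Call:
jog_arm([
  [0,0,2,0,255],
  [0,0,3,0,255],
  [0,0,4,0,255],
  [0,0,4,0,255],
  [0,-2,3,2,255],
  [0,-3,1,5,255],
  [0,-3,0,6,255],
  [0,-3,0,6,255],
  [0,-3,0,6,255],
  [0,-3,0,6,255],
])

```text
t: 5.08
tcp_pos: [0.4544, 0.2071, 0.2399]
tool_rot: [0.264, 0.964, -0.001, 0.006]
force: [0.6, -0.4, -3.4]
finger_gap: 0.286
```

Run:
```python
from h import *
show(); save('scene','s2.png')
```

```text
t 5.08 tcp [0.4544 0.2071 0.2399] yaw 149.37 tilt 0.69 stand [[-196.7  274.1]] q6 -47.3 gap 0.286 F [ 0.6 -0.4 -3.4]
```

View pics/s2.png

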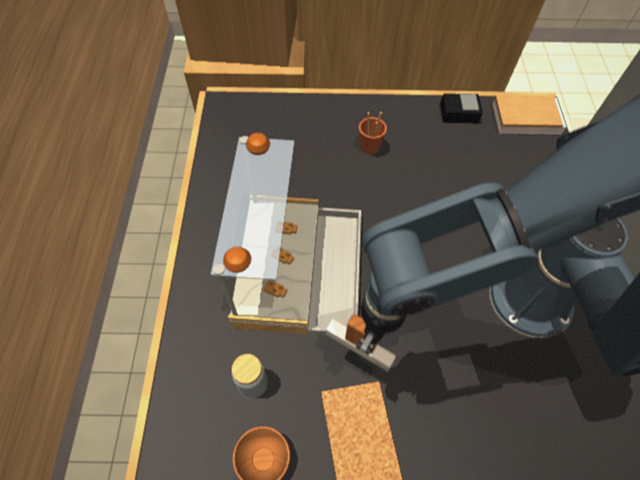

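The scraper is held off-centre as planned, with the long end of the foot toward (330,325) and the grip near (362,345). The wrist joint at about (400,265) is bulky, so I'll check how far forward it extends against shelf height.

Run:
```python
from h import *
p,y,t=pose(); xd=np.array([np.cos(np.radians(y)),np.sin(np.radians(y))]); yd=np.array([-xd[1],xd[0]])
for f in ['s2.png']:
    s=load(f);P=cloud(s).reshape(-1,3); Q=P-p; T=np.c_[Q[:,:2]@xd,Q[:,:2]@yd,Q[:,2]]*1000
    Wd=Q[:,:2]*1000
    for a in range(-70,500,20):
        m=(abs(T[:,2]-a)<10)&(np.hypot(T[:,0],T[:,1])<170)&(P[:,2]>.09)
        if m.sum()>5: q=T[m]; v=Wd[m]; print(a,m.sum(),'tool x',q[:,0].min().round(),q[:,0].max().round(),'tool y',q[:,1].min().round(),q[:,1].max().round(),'world dx',v[:,0].min().round(),v[:,0].max().round(),'dy',v[:,1].min().round(),v[:,1].max().round())
    # foot: rect of points at foot height range
    m=(P[:,2]<.225)&(P[:,2]>.165)&(np.hypot(Q[:,0],Q[:,1])<.14)&(s['img'].reshape(-1,3).min(1)>110); q=T[m]
    top=q[:,2]; print('foot',m.sum(),np.percentile(q,[1,50,99],axis=0).round(1))
    for a in (-90,-70,-50,0,20,40):
        k=abs(q[:,0]-a)<6
        if k.sum()>3: print(a,np.percentile(q[k,2],[5,50,95]).round(1), np.percentile(q[k,1],[5,95]).round(1))
```

```text
-70 27 tool x -94.0 45.0 tool y -18.0 -16.0 world dx -30.0 89.0 dy -33.0 38.0
-50 211 tool x -95.0 54.0 tool y -19.0 -1.0 world dx -45.0 90.0 dy -33.0 42.0
-30 642 tool x -96.0 54.0 tool y -20.0 11.0 world dx -50.0 90.0 dy -55.0 42.0
-10 50 tool x -52.0 11.0 tool y -18.0 -2.0 world dx -8.0 53.0 dy -13.0 19.0
10 55 tool x -51.0 11.0 tool y -19.0 -12.0 world dx -3.0 52.0 dy -12.0 16.0
30 64 tool x -52.0 12.0 tool y -20.0 -16.0 world dx -1.0 53.0 dy -12.0 23.0
50 150 tool x -53.0 12.0 tool y -24.0 8.0 world dx -2.0 53.0 dy -29.0 26.0
70 147 tool x -52.0 15.0 tool y -34.0 7.0 world dx 1.0 53.0 dy -30.0 34.0
90 45 tool x -13.0 19.0 tool y -48.0 -26.0 world dx -2.0 26.0 dy 18.0 49.0
110 34 tool x -14.0 19.0 tool y -63.0 -20.0 world dx -4.0 33.0 dy 15.0 62.0
130 215 tool x -13.0 21.0 tool y -70.0 -24.0 world dx -6.0 43.0 dy 15.0 68.0
150 82 tool x -8.0 13.0 tool y -49.0 -36.0 world dx 7.0 29.0 dy 30.0 45.0
170 169 tool x -31.0 40.0 tool y -43.0 -9.0 world dx -30.0 37.0 dy 1.0 44.0
190 227 tool x -31.0 41.0 tool y -43.0 -7.0 world dx -31.0 37.0 dy 1.0 44.0
210 271 tool x -34.0 41.0 tool y -4
[... 723 characters left out ...]
ld dx -168.0 -5.0 dy -62.0 57.0
410 2621 tool x 14.0 155.0 tool y -5.0 136.0 world dx -169.0 -48.0 dy -77.0 49.0
430 1679 tool x 49.0 154.0 tool y 30.0 125.0 world dx -169.0 -96.0 dy -71.0 36.0
450 1437 tool x 87.0 154.0 tool y 67.0 137.0 world dx -170.0 -118.0 dy -69.0 16.0
470 1205 tool x 98.0 152.0 tool y 75.0 136.0 world dx -170.0 -142.0 dy -66.0 12.0
490 245 tool x 112.0 144.0 tool y 90.0 127.0 world dx -170.0 -158.0 dy -53.0 -5.0
foot 620 [[-95.1 -18.7 -48.4]
 [-33.1  -8.9 -33.5]
 [ 52.9   9.2 -29.2]]
-90 [-42.9 -33.3 -30.9] [-17.1   8.8]
-70 [-41.  -33.8 -30. ] [-17.6   8.1]
-50 [-48.  -35.2 -19.7] [-18.7 -11.4]
20 [-39.4 -33.3 -30.4] [-18.    5.1]
40 [-40.5 -33.  -30.7] [-18.2   5. ]
```

Call:
jog_arm([
  [0.2,-4,0,5,255],
  [0.3,-4,0,5,255],
  [0.3,-4,0,5,255],
  [0.3,-4,0,5,255],
  [0.3,-4,0,3,255],
  [0.3,-4,-1,0,255],
  [0.3,-3,-2,0,255],
  [0,-1,-2,0,255],
  [0,0,-1,0,255],
  [0,0,0,0,255],
])

```text
t: 5.97
tcp_pos: [0.4696, -0.0871, 0.1748]
tool_rot: [0.06, 0.998, -0.004, 0.005]
force: [-0.9, 0.4, -3.3]
finger_gap: 0.286
```

Run:
```python
from h import *
show()
```

```text
t 5.97 tcp [ 0.4696 -0.0871  0.1748] yaw 173.16 tilt 0.68 stand [[-163.6  -18.6]] q6 -106.8 gap 0.286 F [-0.9  0.4 -3.3]
```

Call:
jog_arm([
  [0,-1.5,-1,2,255],
  [0,-1.4,-1.5,1.5,255],
  [0,0,-1.2,0,255],
  [0,0,-0.8,0,255],
  [0,0,0,0,255],
])

```text
t: 6.38
tcp_pos: [0.4692, -0.1157, 0.1282]
tool_rot: [0.028, 1.0, -0.003, 0.004]
force: [-1.3, 0.2, -2.6]
finger_gap: 0.287
```

Run:
```python
from h import *
show()
```

```text
t 6.38 tcp [ 0.4692 -0.1157  0.1282] yaw 176.79 tilt 0.53 stand [[-162.2  -47.2]] q6 -113.7 gap 0.287 F [-1.3  0.2 -2.6]
```

Call:
jog_arm([
  [1.5,-0.1,0,0,255],
  [2,-0.1,0,0,255],
  [2,-0.1,0,0,255],
  [2,-0.1,0,0,255],
  [1.5,-0.1,0,0,255],
  [1,-0.1,0,0,255],
  [0,0,0,0,255],
])

```text
t: 6.97
tcp_pos: [0.5723, -0.1149, 0.1318]
tool_rot: [0.026, 1.0, -0.002, 0.002]
force: [0.5, -1.1, -2.7]
finger_gap: 0.286
```

Run:
```python
from h import *
show(); save('scene','s3.png'); s=save('top','t3.png')
c=lambda f,y0,y1,x0,x1:cv2.resize(cv2.imread('pics/'+f)[y0:y1,x0:x1],None,fx=2,fy=2)
a=c('s3.png',120,345,200,400); cv2.imwrite('pics/s3c.png',a)
```

```text
t 6.97 tcp [ 0.5723 -0.1149  0.1318] yaw 177.05 tilt 0.35 stand [[-59.3 -40.1]] q6 -109.2 gap 0.286 F [ 0.5 -1.1 -2.7]
```

View pics/s3c.png

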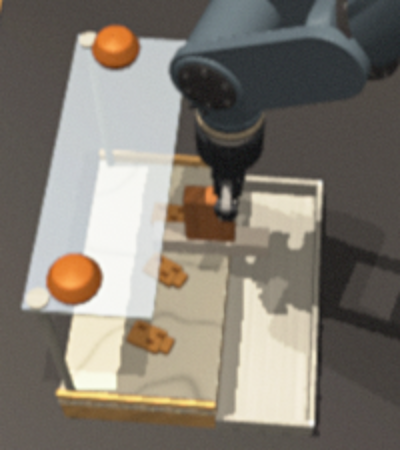

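View pics/t3.png

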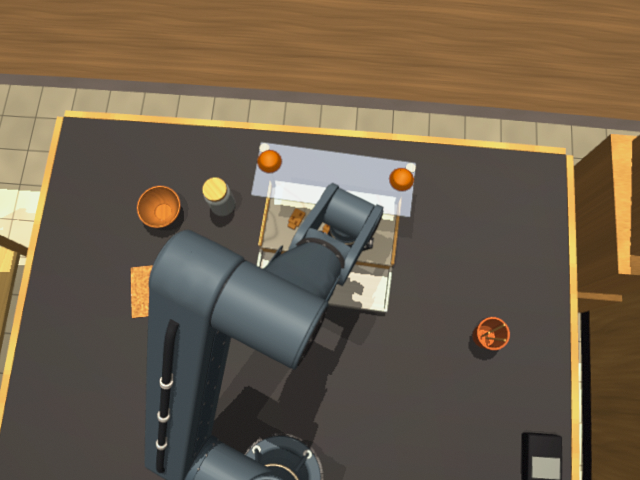

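Call:
jog_arm([
  [0.6,-0.2,-0.3,0,255],
  [0.6,-0.2,0,0,255],
  [0,0,0,-2,255],
  [0,0,0,-4,255],
  [0,0,0,-5,255],
  [0,0,0,-5,255],
  [0,0,0,-5,255],
  [0,0,0,-5,255],
  [0,0,0,-4,255],
  [0,0,0,0,255],
])

```text
t: 7.9
tcp_pos: [0.5769, -0.1173, 0.1277]
tool_rot: [0.297, 0.955, 0.001, -0.004]
force: [-0.8, 0.4, -2.8]
finger_gap: 0.289
```

Run:
```python
from h import *
show(); save('scene','s4.png')
a=cv2.resize(cv2.imread('pics/s4.png')[120:345,200:400],None,fx=2,fy=2); cv2.imwrite('pics/s4c.png',a)
```

```text
t 7.9 tcp [ 0.5769 -0.1173  0.1277] yaw 145.46 tilt 0.47 stand [[-54.6 -42.2]] q6 -77.9 gap 0.289 F [-0.8  0.4 -2.8]
```

View pics/s4c.png

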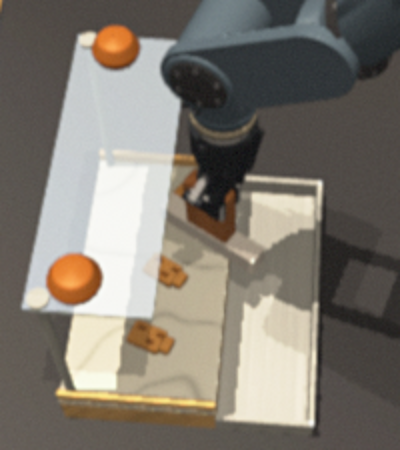

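Call:
jog_arm([
  [0,0,0,-5,255],
  [0,0,0,-6,255],
  [0,0,0,-6,255],
  [0,0,0,-6,255],
  [0,0,0,-6,255],
  [0,0,0,-6,255],
  [0,0,0,-6,255],
  [0,0,0,-6,255],
  [0,0,0,-4,255],
  [0,0,0,0,255],
])

```text
t: 8.78
tcp_pos: [0.5762, -0.1179, 0.1277]
tool_rot: [0.688, 0.726, 0.003, -0.004]
force: [-1.0, -0.1, -2.7]
finger_gap: 0.29
```

Run:
```python
from h import *
show(); save('scene','s5.png'); save('top','t5.png')
a=cv2.resize(cv2.imread('pics/s5.png')[120:345,200:400],None,fx=2,fy=2); b=cv2.resize(cv2.imread('pics/t5.png')[130:320,230:430],None,fx=2,fy=2);cv2.imwrite('pics/s5c.png',np.hstack([a,cv2.copyMakeBorder(b,0,70,0,0,0)]))
```

```text
t 8.78 tcp [ 0.5762 -0.1179  0.1277] yaw 93.12 tilt 0.55 stand [[-55.3 -42.9]] q6 -26.1 gap 0.29 F [-1.  -0.1 -2.7]
```

View pics/s5c.png

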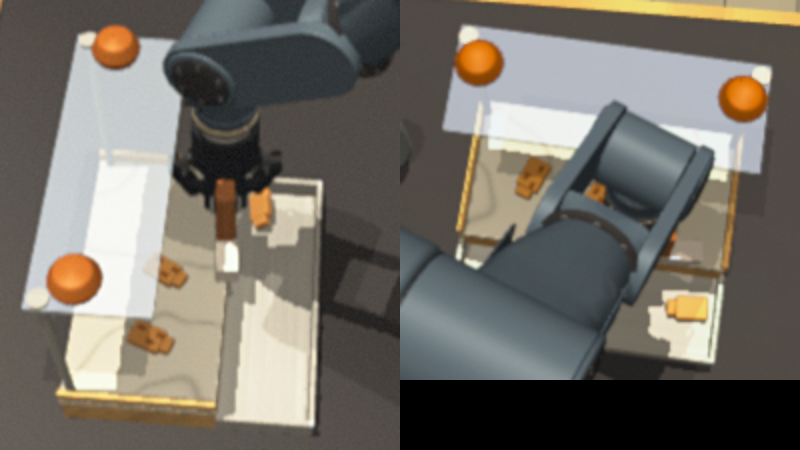

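B1 is already lying in the tray (scene crop (260,210), top crop (688,308)). Next I retract and repeat through the gap between B2 and B3.

Call:
jog_arm([
  [-2,0.1,0,0,255],
  [-3,0.2,0,2,255],
  [-3,0.5,0,6,255],
  [-2,1,0,6.5,255],
  [0,1,0,6.5,255],
  [0,1,0,6.5,255],
  [0,1,0,6.5,255],
  [0,1,0,6.5,255],
  [0,1,0,6.5,255],
  [0,1,0,6.5,255],
])

```text
t: 9.72
tcp_pos: [0.4729, -0.04, 0.1295]
tool_rot: [0.254, 0.967, 0.003, -0.003]
force: [0.2, 0.2, -3.3]
finger_gap: 0.284
```

Call:
jog_arm([
  [0,0.5,0,6.5,255],
  [0,0.5,0,6.5,255],
  [0,0.2,0,6.5,255],
  [0,0,0,3,255],
  [0,0,0,0,255],
])

```text
t: 10.13
tcp_pos: [0.4731, -0.0252, 0.1307]
tool_rot: [0.04, 0.999, 0.003, -0.003]
force: [0.1, 0.4, -4.2]
finger_gap: 0.288
```

Run:
```python
from h import *
show(); print(w(-150,44), w(-50,44))
```

```text
t 10.13 tcp [ 0.4731 -0.0252  0.1307] yaw 175.45 tilt 0.48 stand [[-163.8   43.4]] q6 -102.4 gap 0.288 F [ 0.1  0.4 -4.2]
[ 0.48696592 -0.02542479] [ 0.5867794  -0.03152964]
```

Call:
jog_arm([
  [1.5,-0.1,-0.1,1,255],
  [2,-0.1,-0.1,0,255],
  [2,-0.1,-0.1,0,255],
  [2,-0.1,-0.1,0,255],
  [1.6,-0.1,-0.1,0,255],
  [1.2,-0.1,0,0,255],
  [0.7,0,0,0,255],
  [0,0,0,0,255],
])

```text
t: 10.8
tcp_pos: [0.5825, -0.0311, 0.1292]
tool_rot: [0.029, 1.0, 0.003, -0.007]
force: [1.1, 0.6, -1.9]
finger_gap: 0.288
```

Run:
```python
from h import *
show()
```

```text
t 10.8 tcp [ 0.5825 -0.0311  0.1292] yaw 176.63 tilt 0.89 stand [[-54.3  44.2]] q6 -100.8 gap 0.288 F [ 1.1  0.6 -1.9]
```

Call:
jog_arm([
  [0.3,0,-0.1,-2,255],
  [0,0,0,-4,255],
  [0,0,0,-5,255],
  [0,0,0,-5,255],
  [0,0,0,-5,255],
  [0,0,0,-5,255],
  [0,0,0,-5,255],
  [0,0,0,-5,255],
  [0,0,0,-5,255],
  [0,0,0,-5,255],
])

```text
t: 11.63
tcp_pos: [0.582, -0.0285, 0.1279]
tool_rot: [0.434, 0.901, 0.008, -0.005]
force: [0.5, 0.7, -1.8]
finger_gap: 0.288
```

Call:
jog_arm([
  [0,0,0,-5,255],
  [0,0,0,-6,255],
  [0,0,0,-6,255],
  [0,0,0,-6,255],
  [0,0,0,-6,255],
  [0,0,0,-6,255],
  [0,0,0,-4,255],
  [0,0,0,0,255],
])

```text
t: 12.3
tcp_pos: [0.5781, -0.0283, 0.1277]
tool_rot: [0.723, 0.691, 0.009, -0.001]
force: [-0.6, -0.3, -1.2]
finger_gap: 0.289
```

Run:
```python
from h import *
show(); save('scene','s6.png'); save('top','t6.png')
a=cv2.resize(cv2.imread('pics/s6.png')[120:345,200:400],None,fx=2,fy=2); b=cv2.resize(cv2.imread('pics/t6.png')[130:320,230:430],None,fx=2,fy=2);cv2.imwrite('pics/s6c.png',np.hstack([a,cv2.copyMakeBorder(b,0,70,0,0,0)]))
```

```text
t 12.3 tcp [ 0.5781 -0.0283  0.1277] yaw 87.42 tilt 1.09 stand [[-58.8  46.7]] q6 -12.6 gap 0.289 F [-0.6 -0.3 -1.2]
```

View pics/s6c.png

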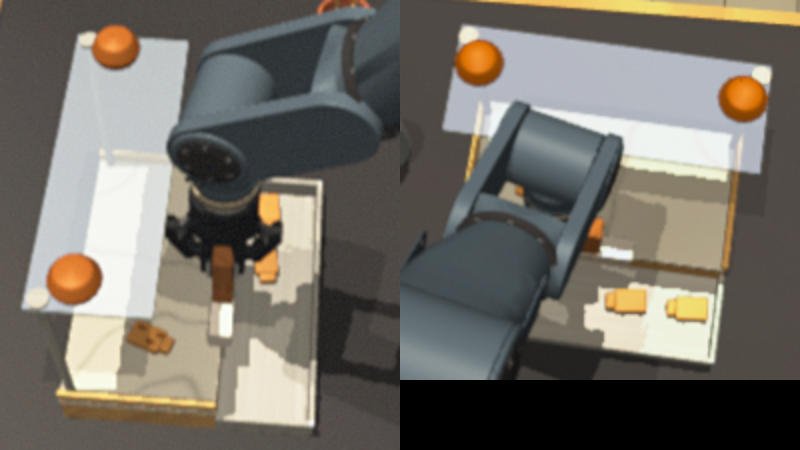

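B2 is in the tray too (top crop (627,300)). For B3 I enter on its left, at stand y ≈ 138. That stays clear of the rim at 172.

Call:
jog_arm([
  [-2,0.1,0,0,255],
  [-3,0.2,0,2,255],
  [-3,0.8,0,6,255],
  [-1.5,1.2,0,6.5,255],
  [0,1.2,0,6.5,255],
  [0,1.2,0,6.5,255],
  [0,1.2,0,6.5,255],
  [0,1.2,0,6.5,255],
  [0,1,0,6.5,255],
  [0,1,0,6.5,255],
])

```text
t: 13.23
tcp_pos: [0.4725, 0.0645, 0.1267]
tool_rot: [0.306, 0.952, 0.007, -0.011]
force: [0.2, -0.3, -3.2]
finger_gap: 0.288
```

Call:
jog_arm([
  [0,0.3,0,6.5,255],
  [0,0,0,6.5,255],
  [0,0,0,6.5,255],
  [0,0,0,6.5,255],
  [0,0,0,0,255],
])

```text
t: 13.65
tcp_pos: [0.4694, 0.0705, 0.1263]
tool_rot: [0.065, 0.998, 0.004, -0.014]
force: [-0.2, -0.3, -3.2]
finger_gap: 0.287
```

Run:
```python
from h import *
show()
```

```text
t 13.65 tcp [0.4694 0.0705 0.1263] yaw 172.56 tilt 1.7 stand [[-173.4  138.7]] q6 -88.2 gap 0.287 F [-0.2 -0.3 -3.2]
```

Call:
jog_arm([
  [0,0,0.4,3,255],
  [0,0,0.3,1,255],
  [0,0,0,0,255],
])

```text
t: 13.9
tcp_pos: [0.4681, 0.0706, 0.1331]
tool_rot: [0.031, 0.999, 0.004, -0.016]
force: [0.3, -0.5, -3.4]
finger_gap: 0.283
```

Run:
```python
from h import *
show()
```

```text
t 13.9 tcp [0.4681 0.0706 0.1331] yaw 176.46 tilt 1.83 stand [[-174.7  138.7]] q6 -92.0 gap 0.283 F [ 0.3 -0.5 -3.4]
```

Call:
jog_arm([
  [1.5,-0.1,0,0,255],
  [2,-0.1,0,0,255],
  [2,-0.1,-0.1,0,255],
  [2,-0.1,-0.1,0,255],
  [1.8,-0.1,-0.1,0,255],
  [1.2,-0.1,0,0,255],
  [0.8,-0.1,0,0,255],
  [0.4,0,0,0,255],
  [0,0,0,0,255],
])

```text
t: 14.65
tcp_pos: [0.5832, 0.0632, 0.1303]
tool_rot: [0.04, 0.999, 0.004, -0.021]
force: [0.3, 0.7, -1.7]
finger_gap: 0.291
```

Run:
```python
from h import *
show(); save('scene','s7.png')
a=cv2.resize(cv2.imread('pics/s7.png')[120:345,200:400],None,fx=2,fy=2); cv2.imwrite('pics/s7c.png',a)
```

```text
t 14.65 tcp [0.5832 0.0632 0.1303] yaw 175.47 tilt 2.46 stand [[-59.3 138.4]] q6 -90.6 gap 0.291 F [ 0.3  0.7 -1.7]
```

View pics/s7c.png

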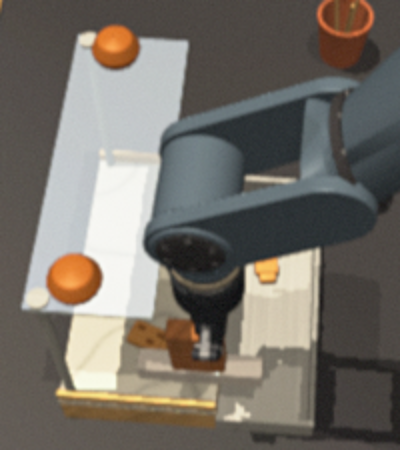

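Call:
jog_arm([
  [0.3,-0.2,0.1,-2,255],
  [0,-0.2,0,-4,255],
  [0,-0.3,0,-5,255],
  [0,-0.3,0,-5,255],
  [0,-0.3,0,-5,255],
  [0,-0.3,0,-5,255],
  [0,-0.3,0,-5,255],
  [0,-0.3,0,-5,255],
  [0,-0.2,0,-3,255],
  [0,0,0,0,255],
])

```text
t: 15.53
tcp_pos: [0.5791, 0.0422, 0.1306]
tool_rot: [0.387, 0.922, 0.014, -0.019]
force: [-0.0, 0.2, -2.4]
finger_gap: 0.287
```

Run:
```python
from h import *
show(); save('scene','s8.png')
a=cv2.resize(cv2.imread('pics/s8.png')[120:345,200:400],None,fx=2,fy=2); b=cv2.resize(snapshot('top')['img'][130:320,230:430,::-1],None,fx=2,fy=2);cv2.imwrite('pics/s8c.png',np.hstack([a,cv2.copyMakeBorder(b,0,70,0,0,0)]))
```

```text
t 15.53 tcp [0.5791 0.0422 0.1306] yaw 134.42 tilt 2.72 stand [[-62.2 117.1]] q6 -53.8 gap 0.287 F [-0.   0.2 -2.4]
```

View pics/s8c.png

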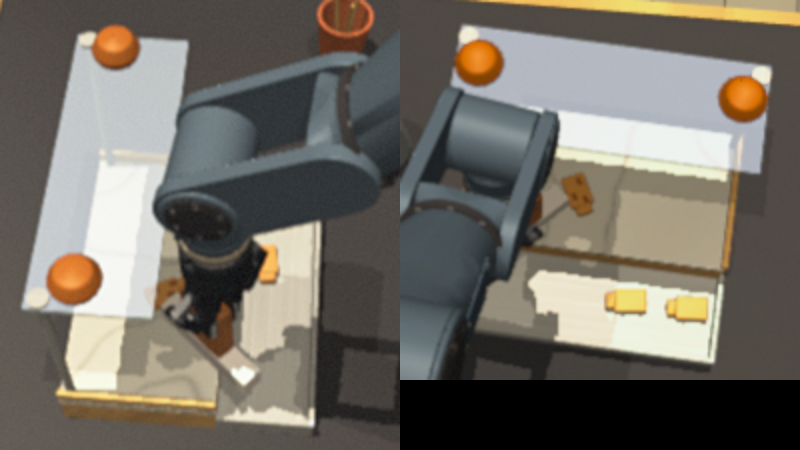

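B3 has slipped out to the blade tip (top crop (577,195)). I'll measure where it is, retract, and enter again beside it.

```bash
cat >> h.py <<'E'
def bis(s,z0=.074):
    P=cloud(s);hsv=cv2.cvtColor(s['img'],cv2.COLOR_RGB2HSV).astype(int)
    g=plane(s,np.stack(np.meshgrid(np.arange(640),np.arange(480)),-1).reshape(-1,2),z0); G=st(g).reshape(480,640,2)
    m=(hsv[...,0]<24)&(hsv[...,1]>110)&(abs(G[...,0]+40)<140)&(abs(G[...,1])<170)&(P[...,2]<.1)
    k,l,t,c=cv2.connectedComponentsWithStats(cv2.morphologyEx(m.astype(np.uint8),cv2.MORPH_CLOSE,np.ones((3,3))))
    for i in range(1,k):
        if t[i,4]>60:
            p=G[l==i]; r=cv2.minAreaRect(p.astype(np.float32)); print('bis',c[i].round(),t[i,4],'z',np.nanmedian(P[l==i][:,2]).round(3),np.round(r[0],1),np.round(r[1],1),round(r[2],1),'x',p[:,0].min().round(),p[:,0].max().round(),'y',p[:,1].min().round(),p[:,1].max().round())
E
python3 - <<'E'
from h import *
bis(snapshot('top')); print(); bis(snapshot('top'),.018)
E
```

```text
bis [319. 227.] 225 z 0.074 [10.6 34.9] [55.9 31.3] 28.0 x -17.0 41.0 y 15.0 59.0
bis [394. 241.] 103 z 0.078 [   2.7 -167.3] [  5.4 135.3] 90.0 x -65.0 70.0 y -170.0 -165.0
bis [340. 260.] 278 z 0.024 [-71.3 -31. ] [261.1   7.6] 89.9 x -75.0 -67.0 y -162.0 100.0
bis [340. 281.] 83 z 0.018 [-123.5  -46.4] [29.  49.4] 7.9 x -137.0 -106.0 y -72.0 -21.0
bis [371. 285.] 91 z 0.018 [-122.4 -126.1] [29. 52.] 7.2 x -136.0 -105.0 y -153.0 -100.0

bis [319. 227.] 224 z 0.074 [26.1 37.6] [58.  32.5] 28.0 x -2.0 58.0 y 17.0 62.0
bis [340. 260.] 279 z 0.024 [-59. -31.] [271.8   7.9] 89.9 x -63.0 -55.0 y -167.0 105.0
bis [340. 281.] 85 z 0.017 [-113.2  -46.9] [30.1 51.4] 7.9 x -128.0 -95.0 y -74.0 -20.0
bis [371. 285.] 90 z 0.017 [-112.2 -129.8] [30.1 54.1] 7.2 x -127.0 -94.0 y -158.0 -102.0
```

Call:
jog_arm([
  [-0.5,1.0,0,0,255],
  [-2,1.5,0,0,255],
  [-2.5,0.5,0,2,255],
  [-3,0,0,6,255],
  [-2,-1,0,6.5,255],
  [0,-2,0,6.5,255],
  [0,-2,0,6.5,255],
  [0,-2,0,6.5,255],
  [0,-2,0,6.5,255],
  [0,-2,0,6.5,255],
])

```text
t: 16.57
tcp_pos: [0.4655, -0.0258, 0.1293]
tool_rot: [-0.04, 0.999, 0.009, -0.031]
force: [0.5, -0.6, -3.0]
finger_gap: 0.287
```

Call:
jog_arm([
  [0,-2,0,6.5,255],
  [0,-1,0,6.5,255],
  [0,0,0,6,255],
  [0,0,0,0,255],
])

```text
t: 16.9
tcp_pos: [0.4647, -0.0571, 0.1292]
tool_rot: [-0.214, 0.976, 0.004, -0.032]
force: [-0.1, 0.6, -2.5]
finger_gap: 0.291
```

Run:
```python
from h import *
show(); s=sense(); print(R.from_quat(s['tool_rot']).as_matrix()[:,2].round(3)); bis(snapshot('scene')); bis(snapshot('top'))
```

```text
t 16.9 tcp [ 0.4647 -0.0571  0.1292] yaw -155.28 tilt 3.67 stand [[-170.3   11.1]] q6 -133.0 gap 0.291 F [-0.1  0.6 -2.5]
[-0.064 -0.006 -0.998]
bis [303. 201.] 83 z 0.069 [ -17.6 -165.6] [85.1  8.6] 0.0 x -60.0 25.0 y -170.0 -161.0
bis [334. 225.] 189 z 0.017 [-107.2  -96. ] [29.5 56.6] 4.6 x -122.0 -91.0 y -125.0 -67.0
bis [331. 251.] 149 z 0.018 [-106.5  -15.1] [23.5 56.2] 3.6 x -117.0 -93.0 y -44.0 13.0
bis [285. 265.] 181 z 0.074 [10.1 34.3] [48.8 32.6] 28.9 x -14.0 26.0 y 15.0 60.0
bis [319. 226.] 205 z 0.074 [11.4 35.1] [54. 32.] 27.4 x -10.0 41.0 y 15.0 59.0
bis [394. 240.] 102 z 0.077 [   4.  -167.3] [132.6   5.6] 0.1 x -62.0 70.0 y -170.0 -164.0
bis [367. 264.] 120 z 0.023 [ -71.3 -105.2] [112.7   7.2] 89.8 x -75.0 -68.0 y -162.0 -49.0
bis [345. 281.] 159 z 0.018 [-123.   -48.9] [29.1 44.1] 7.5 x -137.0 -106.0 y -72.0 -28.0
bis [371. 285.] 94 z 0.017 [-121.1 -126. ] [29.2 52.6] 4.0 x -136.0 -105.0 y -153.0 -100.0
```

Call:
jog_arm([
  [0,-2.2,0.4,0,255],
  [0,-1.4,0.2,0,255],
  [0,0,0,0,255],
])

```text
t: 17.25
tcp_pos: [0.4642, -0.0908, 0.1352]
tool_rot: [-0.211, 0.977, 0.005, -0.032]
force: [1.0, 0.5, -2.4]
finger_gap: 0.287
```

Run:
```python
from h import *
show()
```

```text
t 17.25 tcp [ 0.4642 -0.0908  0.1352] yaw -155.6 tilt 3.71 stand [[-168.7  -22.7]] q6 -136.4 gap 0.287 F [ 1.   0.5 -2.4]
```

Call:
jog_arm([
  [1.8,0.8,0,0,255],
  [2.4,1.1,0,0,255],
  [2.4,1.1,0,0,255],
  [2.3,1.1,0,0,255],
  [1.6,0.8,0,0,255],
  [0.6,0.3,0,0,255],
  [0,0,0,0,255],
])

```text
t: 17.83
tcp_pos: [0.5758, -0.0317, 0.1339]
tool_rot: [-0.204, 0.978, 0.008, -0.034]
force: [-0.4, 0.1, -2.6]
finger_gap: 0.285
```

Run:
```python
from h import *
show(); save('scene','s9.png'); bis(load('s9.png'))
a=cv2.resize(cv2.imread('pics/s9.png')[120:345,200:400],None,fx=2,fy=2); cv2.imwrite('pics/s9c.png',a)
```

```text
t 17.83 tcp [ 0.5758 -0.0317  0.1339] yaw -156.37 tilt 4.03 stand [[-60.9  43.2]] q6 -126.9 gap 0.285 F [-0.4  0.1 -2.6]
bis [334. 225.] 188 z 0.017 [-107.2  -96. ] [29.5 56.6] 4.6 x -122.0 -91.0 y -125.0 -67.0
bis [333. 250.] 169 z 0.018 [-109.   -15.3] [28.5 50.2] 3.6 x -124.0 -93.0 y -41.0 10.0
bis [284. 266.] 134 z 0.073 [13.8 36.1] [33.9 34.6] 20.0 x -5.0 26.0 y 16.0 58.0
```

View pics/s9c.png

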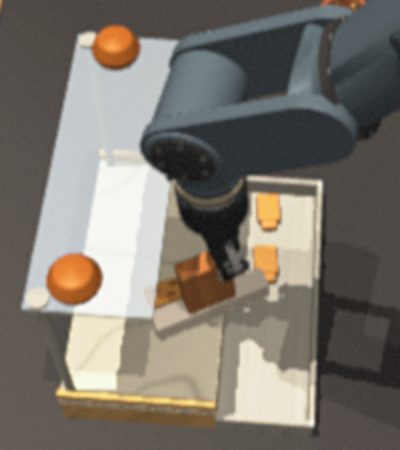

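Call:
jog_arm([
  [0,0,0,-3,255],
  [0,0,0,-5,255],
  [0,0,0,-5,255],
  [0,0,0,-5,255],
  [0,0,0,-5,255],
  [0,0,0,-5,255],
  [0,0,0,-5,255],
  [0,0,0,-5,255],
  [0,0,0,-4,255],
  [0,0,0,0,255],
])

```text
t: 18.72
tcp_pos: [0.5588, -0.0314, 0.134]
tool_rot: [0.182, 0.982, 0.026, -0.036]
force: [-0.1, 0.0, -1.6]
finger_gap: 0.294
```

Run:
```python
from h import *
show(); save('scene','s10.png'); save('top','t10.png'); bis(load('t10.png'))
a=cv2.resize(cv2.imread('pics/s10.png')[120:345,200:400],None,fx=2,fy=2); b=cv2.resize(cv2.imread('pics/t10.png')[130:320,230:430],None,fx=2,fy=2);cv2.imwrite('pics/s10c.png',np.hstack([a,cv2.copyMakeBorder(b,0,70,0,0,0)]))
```

```text
t 18.72 tcp [ 0.5588 -0.0314  0.134 ] yaw 159.04 tilt 5.04 stand [[-77.9  42.4]] q6 -86.7 gap 0.294 F [-0.1  0.  -1.6]
bis [394. 240.] 101 z 0.078 [   4.  -167.3] [  5.4 132.6] 90.0 x -62.0 70.0 y -170.0 -165.0
bis [338. 237.] 61 z 0.073 [ -5.6 -19.2] [12.6 45.7] 79.9 x -27.0 16.0 y -27.0 -10.0
bis [357. 263.] 177 z 0.023 [-71.4 -78.7] [165.7   7.6] 89.6 x -75.0 -67.0 y -162.0 4.0
bis [343. 280.] 214 z 0.018 [-123.6  -46.4] [29.  49.5] 8.1 x -138.0 -106.0 y -72.0 -21.0
bis [371. 285.] 87 z 0.017 [-122.3 -126. ] [29.  51.9] 6.8 x -136.0 -105.0 y -153.0 -100.0
```

View pics/s10c.png

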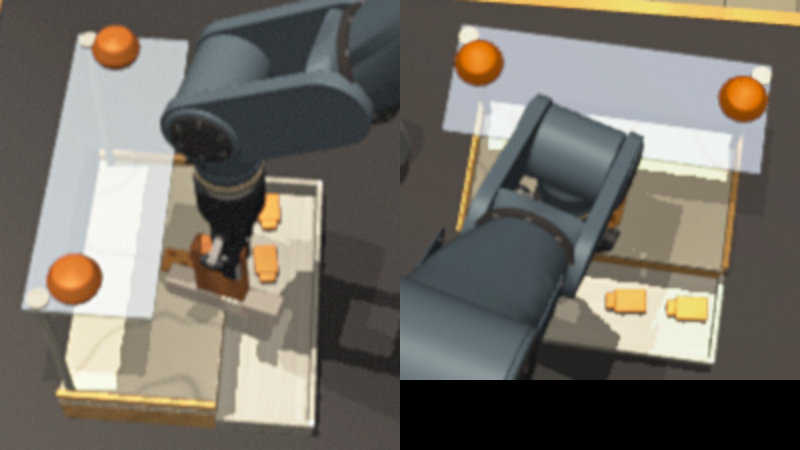

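Call:
jog_arm([
  [0.3,-0.2,0,-4,255],
  [0.3,-0.2,0,-5,255],
  [0.3,-0.2,0,-5,255],
  [0.2,-0.2,-0.1,-6,255],
  [0.2,-0.2,-0.1,-6,255],
  [0.2,-0.2,-0.1,-6,255],
  [0,0,0,0,255],
])

```text
t: 19.4
tcp_pos: [0.5748, -0.0416, 0.1341]
tool_rot: [0.451, 0.891, 0.039, -0.025]
force: [0.1, -0.2, -2.9]
finger_gap: 0.286
```

Run:
```python
from h import *
show(); save('scene','s11.png'); save('top','t11.png'); bis(load('t11.png'))
a=cv2.resize(cv2.imread('pics/s11.png')[120:345,200:400],None,fx=2,fy=2); b=cv2.resize(cv2.imread('pics/t11.png')[130:320,230:430],None,fx=2,fy=2);cv2.imwrite('pics/s11c.png',np.hstack([a,cv2.copyMakeBorder(b,0,70,0,0,0)]))
```

```text
t 19.4 tcp [ 0.5748 -0.0416  0.1341] yaw 126.4 tilt 5.23 stand [[-61.3  33.3]] q6 -57.4 gap 0.286 F [ 0.1 -0.2 -2.9]
bis [394. 241.] 103 z 0.078 [   2.7 -167.3] [  5.4 135.3] 90.0 x -65.0 70.0 y -170.0 -165.0
bis [350. 246.] 231 z 0.074 [-29.6 -52.2] [31.9 55.3] 53.8 x -56.0 -1.0 y -78.0 -29.0
bis [362. 263.] 157 z 0.024 [-71.3 -90.5] [142.7   8. ] 89.5 x -75.0 -67.0 y -162.0 -19.0
bis [343. 280.] 214 z 0.018 [-123.6  -46.4] [29.  49.5] 8.1 x -138.0 -106.0 y -72.0 -21.0
bis [371. 285.] 86 z 0.017 [-122.4 -126.1] [29. 52.] 7.2 x -136.0 -105.0 y -153.0 -100.0
```

View pics/s11c.png

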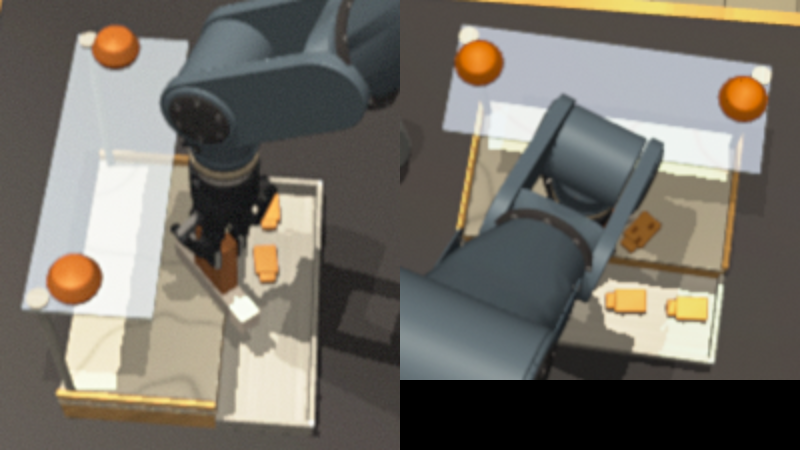

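Call:
jog_arm([
  [0,-1,-0.2,0,255],
  [0,-1.2,-0.1,0,255],
  [0,-1.2,0,0,255],
  [0,-1.2,0,-2,255],
  [0,-1,0,-4,255],
  [0,-0.5,0,-5,255],
  [0,0,0,-5,255],
  [0,0,0,0,255],
])

```text
t: 20.17
tcp_pos: [0.5731, -0.1009, 0.1345]
tool_rot: [0.569, 0.821, 0.047, -0.021]
force: [-2.3, 3.2, 5.6]
finger_gap: 0.29
```

Run:
```python
from h import *
show(); save('scene','s12.png'); save('top','t12.png'); bis(load('t12.png'))
a=cv2.resize(cv2.imread('pics/s12.png')[120:345,200:400],None,fx=2,fy=2); b=cv2.resize(cv2.imread('pics/t12.png')[130:320,230:430],None,fx=2,fy=2);cv2.imwrite('pics/s12c.png',np.hstack([a,cv2.copyMakeBorder(b,0,70,0,0,0)]))
```

```text
t 20.17 tcp [ 0.5731 -0.1009  0.1345] yaw 110.65 tilt 5.85 stand [[-59.4 -26. ]] q6 -48.4 gap 0.29 F [-2.3  3.2  5.6]
bis [394. 240.] 101 z 0.078 [   4.  -167.3] [  5.4 132.6] 90.0 x -62.0 70.0 y -170.0 -165.0
bis [375. 262.] 150 z 0.07 [ -68.1 -127.6] [57.6 41.7] 51.8 x -75.0 -34.0 y -162.0 -101.0
bis [374. 284.] 222 z 0.018 [-120.5 -126. ] [30.4 52.7] 3.3 x -136.0 -105.0 y -153.0 -100.0
```

View pics/s12c.png

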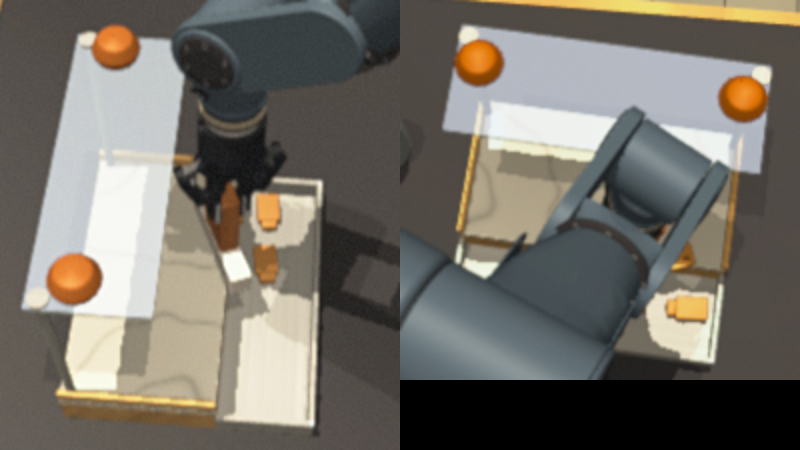

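Call:
jog_arm([
  [-0.3,0,0.2,-3,255],
  [-0.8,0,0,-3,255],
  [-0.8,0,0,-3,255],
  [0,0,0,0,255],
])

```text
t: 20.6
tcp_pos: [0.5518, -0.1019, 0.134]
tool_rot: [0.629, 0.776, 0.045, -0.019]
force: [-2.2, 0.9, 3.0]
finger_gap: 0.288
```

Run:
```python
from h import *
show(); save('scene','s13.png'); save('top','t13.png'); bis(load('t13.png'))
a=cv2.resize(cv2.imread('pics/s13.png')[120:345,200:400],None,fx=2,fy=2); b=cv2.resize(cv2.imread('pics/t13.png')[130:320,230:430],None,fx=2,fy=2);cv2.imwrite('pics/s13c.png',np.hstack([a,cv2.copyMakeBorder(b,0,70,0,0,0)]))
```

```text
t 20.6 tcp [ 0.5518 -0.1019  0.134 ] yaw 102.04 tilt 5.63 stand [[-80.6 -28.4]] q6 -41.0 gap 0.288 F [-2.2  0.9  3. ]
bis [394. 240.] 101 z 0.078 [   4.  -167.3] [  5.4 132.6] 90.0 x -62.0 70.0 y -170.0 -165.0
bis [281. 252.] 97 z 0.021 [-71.3 124. ] [91.1  7.6] 89.8 x -75.0 -68.0 y 78.0 170.0
bis [374. 278.] 391 z 0.019 [-101.1 -129.9] [54.6 74.1] 81.7 x -138.0 -68.0 y -162.0 -100.0
```

View pics/s13c.png

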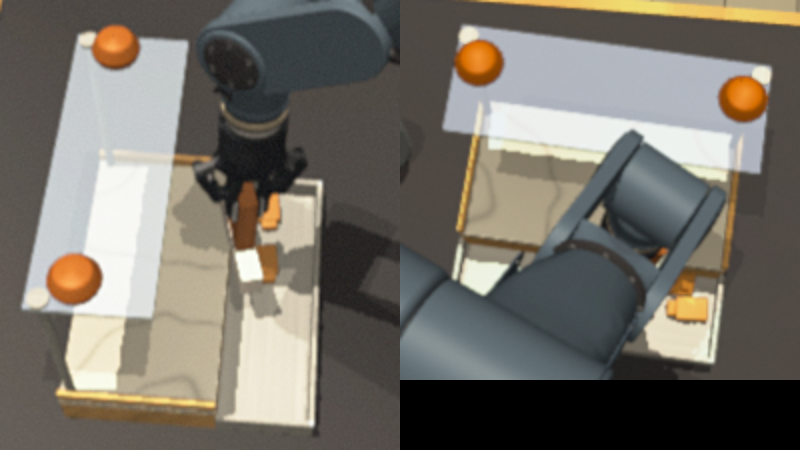

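Call:
jog_arm([
  [0,0,2,0,255],
  [0,1,3,3,255],
  [0,3,3,3,255],
  [0,4,2,1,255],
  [0,4,0,0,255],
  [0,4,0,0,255],
  [0,2,0,0,255],
  [0,0,0,0,255],
])

```text
t: 21.37
tcp_pos: [0.5599, 0.0807, 0.2373]
tool_rot: [0.573, 0.818, 0.046, -0.016]
force: [-0.3, -0.7, -3.7]
finger_gap: 0.287
```

Run:
```python
from h import *
show(); save('scene','s14.png'); save('top','t14.png'); bis(load('t14.png'),.018)
a=cv2.resize(cv2.imread('pics/s14.png')[120:345,200:400],None,fx=2,fy=2); b=cv2.resize(cv2.imread('pics/t14.png')[130:320,230:430],None,fx=2,fy=2);cv2.imwrite('pics/s14c.png',np.hstack([a,cv2.copyMakeBorder(b,0,70,0,0,0)]))
```

```text
t 21.37 tcp [0.5599 0.0807 0.2373] yaw 110.11 tilt 5.59 stand [[-83.7 154.4]] q6 -28.7 gap 0.287 F [-0.3 -0.7 -3.7]
bis [351. 267.] 656 z 0.023 [-90.7 -12.8] [307.6  71.3] 89.8 x -127.0 -55.0 y -167.0 141.0
bis [340. 281.] 90 z 0.018 [-113.2  -46.9] [30.1 51.4] 7.9 x -128.0 -95.0 y -74.0 -20.0
```

View pics/s14c.png

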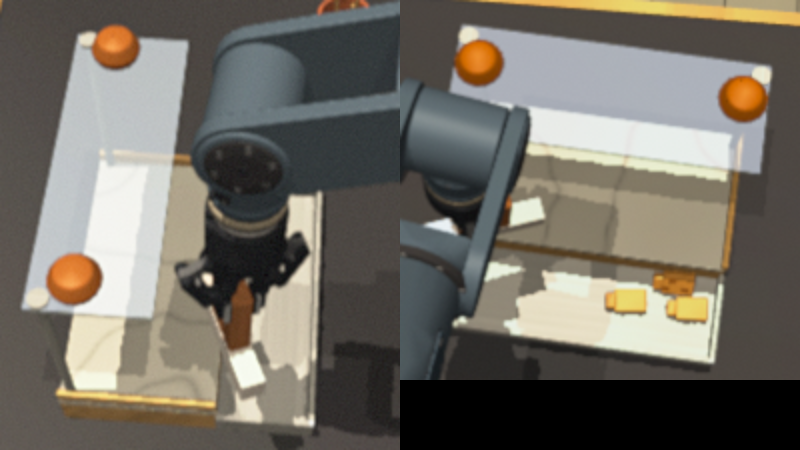

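All three now show in the tray. B3, at top crop (675,283), lies close to the board's edge, so I'll check its height.

Run:
```python
from h import *
s=load('t14.png');P=cloud(s); S=st(P.reshape(-1,3)).reshape(480,640,2)
hsv=cv2.cvtColor(s['img'],cv2.COLOR_RGB2HSV).astype(int)
m=(hsv[...,0]<24)&(hsv[...,1]>110); m[:264]=0;m[280:]=0;m[:,:354]=0;m[:,382:]=0
for v in range(262,282,2): print(v,[(S[v,u].round(0).tolist(),round(P[v,u,2]*1000)) for u in (360,367,374)])
```

```text
262 [([-60.0, -86.0], 38), ([-60.0, -104.0], 50), ([-60.0, -122.0], 58)]
264 [([-61.0, -88.0], 16), ([-59.0, -107.0], 20), ([-60.0, -124.0], 35)]
266 [([-69.0, -88.0], 26), ([-69.0, -106.0], 39), ([-64.0, -125.0], 31)]
268 [([-75.0, -89.0], 32), ([-73.0, -107.0], 31), ([-71.0, -126.0], 35)]
270 [([-80.0, -90.0], 28), ([-77.0, -108.0], 25), ([-75.0, -127.0], 28)]
272 [([-84.0, -90.0], 22), ([-83.0, -109.0], 29), ([-80.0, -128.0], 26)]
274 [([-89.0, -91.0], 19), ([-87.0, -110.0], 23), ([-85.0, -128.0], 27)]
276 [([-92.0, -93.0], 5), ([-91.0, -111.0], 15), ([-89.0, -130.0], 17)]
278 [([-98.0, -93.0], 9), ([-95.0, -112.0], 9), ([-94.0, -130.0], 15)]
280 [([-101.0, -94.0], -6), ([-103.0, -112.0], 19), ([-101.0, -131.0], 23)]
```

Call:
jog_arm([
  [-1.5,3,0,2,255],
  [-1.5,3.6,0,2,255],
  [-1.5,3.6,0,1,255],
  [-1.5,3.6,0,0,255],
  [-1.5,3.6,0,0,255],
  [-1.2,3.6,0,0,255],
  [-0.8,3.4,-1,0,255],
  [0,1.5,-2,0,255],
  [0,0,-2,0,255],
  [0,0,0,0,255],
])

```text
t: 22.3
tcp_pos: [0.4739, 0.3301, 0.1831]
tool_rot: [0.541, 0.84, 0.043, -0.01]
force: [-0.7, 0.1, -3.4]
finger_gap: 0.287
```

Run:
```python
from h import *
show(); s=sense(); M=R.from_quat(s['tool_rot']).as_matrix(); print(M[:,2].round(3)); p=s['tcp_pos']
# foot corners in tool frame: bottom at tool z=+.0654? x -96..54
for x in (-.096,.054):
    for y in (-.014,.014): print((p+M@np.array([x,y,.0654])).round(4))
print('centre',(p+M@np.array([-.0215,0.0,.0654])).round(4))
```

```text
t 22.3 tcp [0.4739 0.3301 0.1831] yaw 114.55 tilt 5.09 stand [[-184.8  398.1]] q6 -5.2 gap 0.287 F [-0.7  0.1 -3.4]
[ 0.03   0.083 -0.996]
[0.5029 0.2427 0.111 ]
[0.5284 0.2542 0.1127]
[0.4407 0.3788 0.1205]
[0.4662 0.3903 0.1222]
centre [0.4848 0.3161 0.1166]
```

Call:
jog_arm([
  [-1.0,1.2,-1.5,1,255],
  [-1.4,1.5,-2,1,255],
  [0,0,-2,0,255],
  [0,0,-2,0,255],
  [0,0,-1.4,0,255],
  [0,0,0,0,255],
])

```text
t: 22.8
tcp_pos: [0.46, 0.3512, 0.0934]
tool_rot: [0.528, 0.848, 0.045, -0.007]
force: [-0.5, -0.3, -2.9]
finger_gap: 0.286
```

```bash
cat >> h.py <<'E'
def foot():
    s=sense(); M=R.from_quat(s['tool_rot']).as_matrix(); p=s['tcp_pos']
    print('corner z',[round((p+M@np.array([x,y,.0654]))[2],4) for x in (-.096,.054) for y in (-.014,.014)],'centre',(p+M@np.array([-.0215,0.0,.0654])).round(4))
E
python3 - <<'E'
from h import *
show(); foot()
E
```

```text
t 22.8 tcp [0.46   0.3512 0.0934] yaw 116.27 tilt 5.17 stand [[-200.   418.2]] q6 -5.3 gap 0.286 F [-0.5 -0.3 -2.9]
corner z [np.float64(0.0217), np.float64(0.0236), np.float64(0.0305), np.float64(0.0324)] centre [0.4718 0.3373 0.027 ]
```

Call:
jog_arm([
  [-0.6,0.4,-0.8,0,255],
  [-0.4,0.2,-0.6,0,255],
  [0,0,-0.4,0,255],
  [0,0,-0.3,0,255],
  [0,0,0,0,255],
])

```text
t: 23.22
tcp_pos: [0.4548, 0.3568, 0.0759]
tool_rot: [0.53, 0.846, 0.048, -0.005]
force: [-0.0, -2.7, -1.0]
finger_gap: 0.286
```

Run:
```python
from h import *
show(); foot()
```

```text
t 23.22 tcp [0.4548 0.3568 0.0759] yaw 115.98 tilt 5.5 stand [[-205.4  423.5]] q6 -4.5 gap 0.286 F [-0.  -2.7 -1. ]
corner z [np.float64(0.0041), np.float64(0.0062), np.float64(0.013), np.float64(0.0151)] centre [0.467  0.3431 0.0096]
```

Call:
jog_arm([
  [0,0,-0.4,0,255],
  [0,0,-0.4,0,255],
  [0,0,-0.3,0,255],
])

```text
t: 23.47
tcp_pos: [0.4553, 0.3612, 0.0727]
tool_rot: [0.532, 0.845, 0.053, -0.006]
force: [-4.1, 1.4, 7.9]
finger_gap: 0.291
```

Run:
```python
from h import *
show(); foot()
```

```text
t 23.47 tcp [0.4553 0.3612 0.0727] yaw 115.81 tilt 6.05 stand [[-205.2  428. ]] q6 -4.6 gap 0.291 F [-4.1  1.4  7.9]
corner z [np.float64(0.0002), np.float64(0.0026), np.float64(0.01), np.float64(0.0124)] centre [0.4676 0.3481 0.0063]
```

Call:
jog_arm([
  [0,0,-0.4,0,255],
  [0,0,-0.3,0,255],
  [0,0,-0.3,0,255],
  [0,0,0,0,255],
])

```text
t: 23.8
tcp_pos: [0.454, 0.3645, 0.0716]
tool_rot: [0.532, 0.845, 0.056, -0.006]
force: [0.2, -0.5, -2.7]
finger_gap: 0.287
```

Run:
```python
from h import *
show(); foot()
```

```text
t 23.8 tcp [0.454  0.3645 0.0716] yaw 115.83 tilt 6.41 stand [[-206.7  431.2]] q6 -4.7 gap 0.287 F [ 0.2 -0.5 -2.7]
corner z [np.float64(-0.0013), np.float64(0.0012), np.float64(0.0091), np.float64(0.0115)] centre [0.4666 0.3517 0.0051]
```

Call:
jog_arm([
  [0,0,-0.2,0,255],
  [0,0,-0.2,0,150],
  [0,0,0,0,120],
  [0,0,0,0,60],
  [0,0,0,0,0],
  [0,0,0,0,0],
  [0,0,0,0,0],
])

```text
t: 24.38
tcp_pos: [0.4586, 0.3666, 0.07]
tool_rot: [0.532, 0.845, 0.06, -0.003]
force: [0.7, 0.3, -0.3]
finger_gap: 1.004
```

Run:
```python
from h import *
show(); s=save('scene','s15.png'); save('wrist','w15.png')
cv2.imwrite('pics/s15c.png',cv2.resize(s['img'][300:480,200:440,::-1],None,fx=3,fy=3))
```

```text
t 24.38 tcp [0.4586 0.3666 0.07  ] yaw 115.84 tilt 6.94 stand [[-202.3  433.5]] q6 -4.8 gap 1.004 F [ 0.7  0.3 -0.3]
```

View pics/s15c.png

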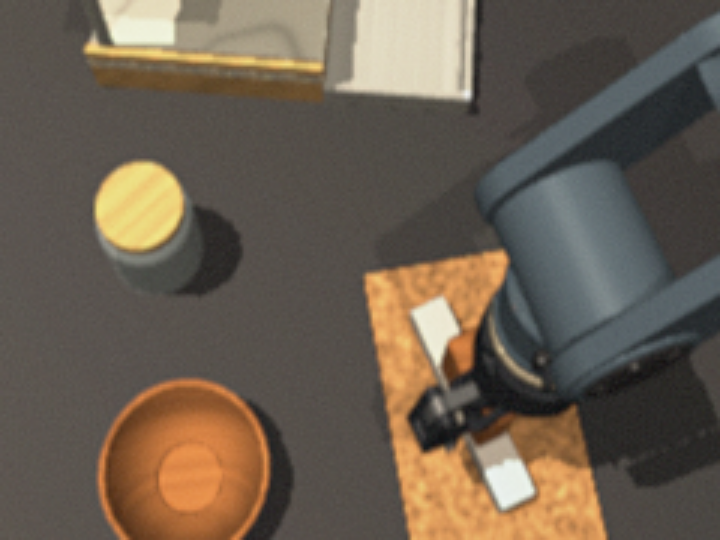

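View pics/w15.png

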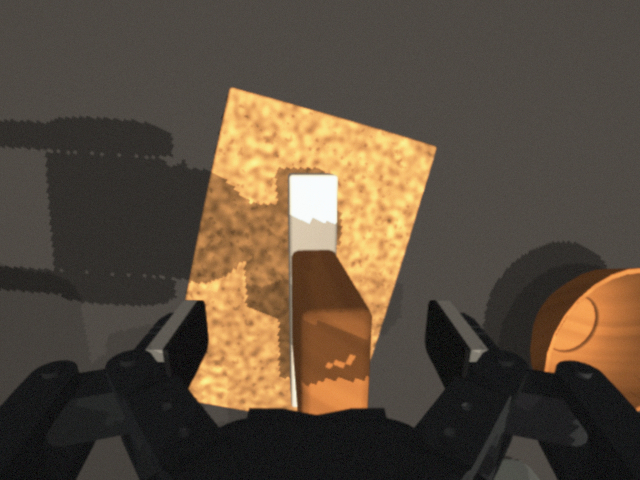

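The scraper stands on the mat between the open fingers (handle at (335,330) in the wrist view). I'll move straight up and clear.

Call:
jog_arm([
  [0,0,1,0,0],
  [0,0,2,0,0],
  [0,0,3,0,0],
  [0,0,3,0,0],
  [0,0,3,0,0],
  [-1,0,3,0,0],
  [-2,0,2,0,0],
  [-2,-2,0,0,0],
  [0,-3,0,0,0],
  [0,0,0,0,0],
])

```text
t: 25.32
tcp_pos: [0.4056, 0.3151, 0.2536]
tool_rot: [0.531, 0.845, 0.062, -0.001]
force: [-0.4, -0.6, 0.3]
finger_gap: 1.0
```

Run:
```python
from h import *
show()
for f in ('scene','top'):
    s=save(f,f+'_end.png');P=cloud(s); z=P[...,2]
    near=np.hypot(P[...,0]-.46,P[...,1]-.35)<.13
    for n,a,b in (('handle',.122,.138),('foot',.03,.042)):
        m=(z>a)&(z<b)&near
        if m.sum()<20: print(f,n,'unseen'); continue
        p=P[m]; A=np.c_[p[:,:2]-p[:,:2].mean(0),np.ones(len(p))]; c=np.linalg.lstsq(A,p[:,2],rcond=None)[0]
        print(f,n,m.sum(),p[:,2].mean().round(4),'slope',c[:2].round(3),[np.round(v,1) for v in cv2.minAreaRect(p[:,:2].astype(np.float32)*1000)])
    m=(z>.001)&(z<.012)&near&(s['img'][...,0]>s['img'][...,2].astype(int)+40)
    print('mat',[np.round(v,1) for v in cv2.minAreaRect(P[m][:,:2].astype(np.float32)*1000)])
```

```text
t 25.32 tcp [0.4056 0.3151 0.2536] yaw 115.96 tilt 7.15 stand [[-252.1  378.9]] q6 -5.4 gap 1.0 F [-0.4 -0.6  0.3]
scene handle 426 0.1294 slope [-0.034 -0.013] [array([471. , 344.4]), array([26.7, 63.3]), np.float64(25.6)]
scene foot 543 0.036 slope [-0.014 -0.007] [array([471.4, 344.2]), array([ 28.4, 149.6]), np.float64(25.3)]
mat [array([462.3, 340.5]), array([142.7, 214.7]), np.float64(10.8)]
top handle 218 0.1301 slope [0.019 0.047] [array([473.4, 342.4]), array([27.4, 53.9]), np.float64(26.7)]
top foot 230 0.0365 slope [0.041 0.016] [array([475.9, 336.3]), array([ 29.5, 127.8]), np.float64(25.5)]
mat [array([465.3, 323. ]), array([142.8, 172.3]), np.float64(10.4)]
```

View pics/scene_end.png

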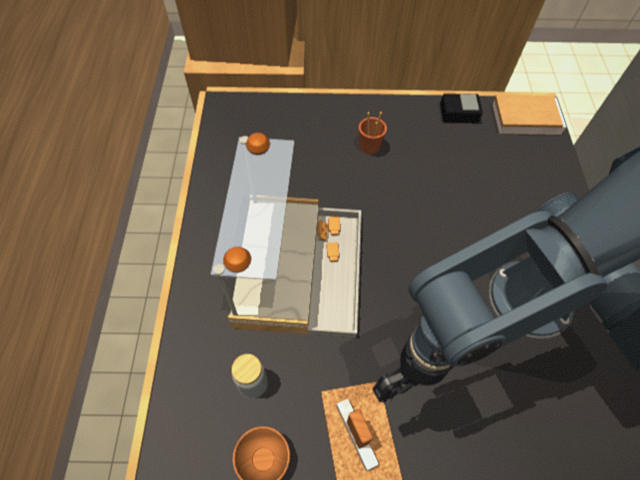

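View pics/top_end.png

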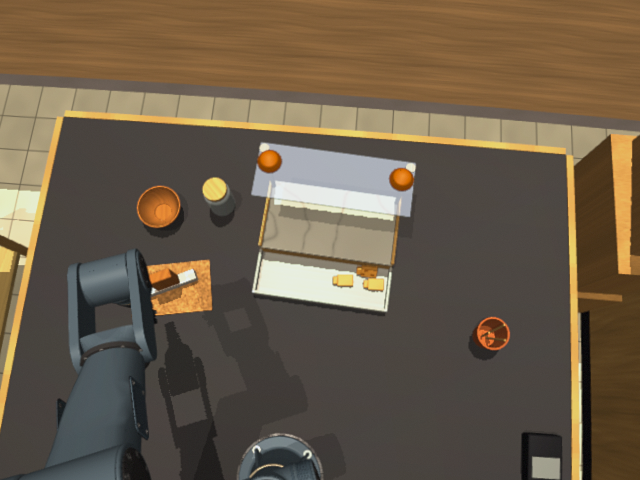

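The scraper stands upright about 10 mm from the mat centre (scene (358,435)), and all three biscuits are in the tray (scene (322,231), (334,226), (333,252)). The bystanders haven't moved, and the arm touches nothing.

```bash
python3 -c "
from station import *
print(sign_off())"
```

```text
the job is handed in; nothing more can be done
None
```

I wiped all three biscuit ends into the crumb tray, stood the scraper back upright on its mat and let go. I handed the job in at about 25 s of the 64 s allowed; the sign-off gave no verdict.

The jog cannot tilt the hand, so I pinched the handle 21 mm off-centre. That let the foot reach under the shelf endwise while the hand stayed in front of it, and I wiped the biscuits out by turning the yaw. Biscuits 1 and 2 dropped with one sweep each. Biscuit 3 slipped to the blade tip on the first sweep and needed a second entry.

**Last checks**
- **Scraper:** it stands about 10 mm from the mat's centre. Its handle top is at 0.130 m and its foot top at 0.036 m, the right heights for standing flat.
- **Biscuits:** all three show in the tray in both the scene and top views. Biscuits 1 and 2 lie flat on the floor. Biscuit 3 rests tilted against the board's front face, with its top surface about 0.02–0.035 m up and its x about −80 mm from the stand's origin.
- **Cup, jar, bowl and shelf:** these look unmoved in the pictures. The largest force I saw between moves was about 10 N, from the scraper pressing on the mat; shelf force is not reported, so I can't show it stayed under its limit.

**What disagreed**
- The tool drifted to about 7° of tilt over the run. The scraper came down tilted about 6° and righted itself when released.
- The two cameras differed by several millimetres on the stand's y position, which did not affect the result.
- In the final top view the arm hid part of the scraper and mat, so the placement rests mainly on the scene camera.

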